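# Store two dry-bath blocks tab-first in their case

### The job

Lift the lid of the grey case open until it rests on its stop and leave it open. Then take the two aluminium blocks from the slanted rack and store one in each pocket of the case, both the same way round: wells up, flat side down, the low tab at the end hooked under the steel keeper lip, the block lying level on the pocket floor and let go. Do not disturb the loose things standing about.

Things in the scene. Friction and masses are not known exactly. Their poses are not given: they have to be found in the camera images.
- case: fixed grey open case, 130 x 208 x 50 mm outside, walls and floor 5 mm, under a hinged lid. Origin: centre of its underside; x points across the case toward the lid's hinge (at the +x wall), y along its long side. Inside, two pockets lie in line, end to end along y, in the middle of the width; their floors are 8 mm above the origin. Each has its steel keeper at its +y end
- case_lid (a joint): hinge of the lid, rad: 0 shut, grows as the lid lifts, 1.9 fully back against its stop (it falls shut if let go below about 1.5)
- case_lid_handle (a point): grip point on the black knob on the lid; it moves with the lid
- case_lid_hinge (a point): point on the lid's hinge axis, at the middle; the axis runs along the case's y
- pocket_0 (a point): pocket with its keeper wall at the case's y = +90 mm, running 74 mm from there to y = +16 mm, 34 mm wide between rails 5 mm high, with a 6 mm high bar at its -y end. The point is the point on the pocket floor where the origin of a well stored block lies (give or take 3 mm along, 2 mm across); axes as the case. A stored block's tab points to the case's +y
- pocket_1 (a point): the same for the pocket that runs from its keeper wall at y = -6 mm to y = -80 mm
- keeper_0 (a point): point under the keeper lip of pocket_0 where the tab's end comes to lie, 3 mm from the keeper's end wall, 4 mm above the pocket floor. The steel lip juts 8 mm into the pocket, underside 13 mm and top 17 mm above the floor. Only 66 mm are open beside it, so a 68 mm block does not go straight down: tab under the lip first, tilted 15 to 25 degrees tab end low, then lay it down
- keeper_1 (a point): the same for pocket_1
- rack: fixed aluminium drying rack, 200 mm wide (its x), slope 35 degrees rising toward its +y, 75 mm long, with a 5 mm high ledge along the foot. Origin: centre of its underside. The two blocks lie on the slope, one beside the other, their length along the rack's x, their tabs pointing opposite ways
- block_a: loose aluminium block, 56 x 30 x 30 mm, 0.13 kg nominal, with three wells in its top and a low tab at one end (12 mm long, 20 mm wide, 8 mm thick, flush with the underside), 68 mm long in all. Origin: on the underside, midway along the 68 mm (6 mm from the middle of the 56 mm body); x points to the tab, z up through the wells. It starts with its tab toward the rack's +x
- block_b: the same kind of block; it starts with its tab toward the rack's -x
- block_a_tab (a point): middle of the end face of block_a's tab (34 mm from the origin along x, 4 mm above the underside)
- block_b_tab (a point): the same on block_b
- dye_bottle: bystander: amber dropper bottle, 34 mm across, 62 mm high, standing; origin at the centre of its foot
- water_bottle: bystander: white bottle, 48 mm across, 105 mm high, standing; origin at the centre of its foot
- petri_dish: bystander: petri dish, 94 mm across, 16 mm high; origin at the centre of its underside
- marker_black: bystander: black-capped marker pen, 136 mm long, 15 mm thick, lying; origin at the middle of its underside
There are look-alikes about, which are no part of the job. What is shaped like the block_a but blue or pink is not meant.

How it is judged (in metres and radians):
On the way:
1. the lid is open on its stop (value of joint case_lid above 1.82 rad), for 0.2 s.
At the end, for the whole second after the job is handed in: the lid is open on its stop (over 1.8 rad); each block lies in its own pocket, level within 4 degrees and wells up, its origin within 7 mm of that pocket's point and its tab's end within 8 mm of the point under that pocket's keeper lip; both blocks at rest and let go (value of joint case_lid above 1.8 rad and (((distance between block_a and pocket_0 below 0.007 m and distance between block_a_tab and keeper_0 below 0.008 m) and (distance between block_b and pocket_1 below 0.007 m and distance between block_b_tab and keeper_1 below 0.008 m)) or ((distance between block_a and pocket_1 below 0.007 m and distance between block_a_tab and keeper_1 below 0.008 m) and (distance between block_b and pocket_0 below 0.007 m and distance between block_b_tab and keeper_0 below 0.008 m))) and angle between each of block_a, block_b's own z axis and vertical below 0.07 rad and linear speed of each of block_a, block_b below 0.02 m/s and contact force between each of block_a, block_b and the fingers below 0.1 N); the robot touches nothing.
It fails at once if the dye bottle is disturbed (moved over 3 cm) (distance of dye_bottle from where it was at the start of the episode above 0.03 m).
It fails at once if the water bottle is disturbed (moved over 3 cm) (distance of water_bottle from where it was at the start of the episode above 0.03 m).
It fails at once if the petri dish is disturbed (moved over 3 cm) (distance of petri_dish from where it was at the start of the episode above 0.03 m).
It fails at once if the marker pen is disturbed (moved over 3 cm) (distance of marker_black from where it was at the start of the episode above 0.03 m).
It also fails if it takes over 72 s, if anything falls off the work surface, if the arm or the gripper's body presses on something with over 40 N, if the wrist force passes 120 N, or if a joint passes its speed limit or range.

### The arm

A 6-joint arm with a two-finger parallel gripper is mounted at the origin on a cart in front of the work surface, level with it; the furniture and walls round the work are solid. World frame = base frame: x ahead of the robot, y to its left, z up, the work surface at z = 0. Lengths are in mm, angles in rad, forces in N, time in s.
With the tool pointing down it reaches from about 350 to 975 mm from the base axis. Payload 7.1 kg.
Tool frame: the origin (TCP) lies midway between the tips of the shut fingers; the grasp point (between the pads) lies 19 mm behind it; z points along the fingers, y is the line along which they close (so a half turn about z gives the same grasp; the last joint's range is limited). The gripper opens to 88 mm and grips with 3 to 60 N. Pads are 20 mm wide; open, the fingers measure 115 mm over their backs; the gripper's body (75 mm by 178 mm) begins 61 mm behind the grasp point.
Start: joints at [-1.338, 0.423, 1.63, -0, 1.089, -0.019], TCP at [155.736, -605.269, 222.675] pointing down, gripper open.
Joint ranges: [-3, 3], [-0.9, 2.11], [0.09, 2.58], [-1.31, 4.45], [0.11, 2.69], [-2.54, 2.54]. Speed limits (rad/s): [2.39, 2.39, 3.01, 3.14, 3.14, 3.14].

### API

Orientations are given as a rotation vector (axis times angle).
In Python, from workcell import ctrl gives the robot as it stands.
- The arm moves only by the shell command python3 -m pendant 'ROWS'. ROWS is a JSON object of lists of equal length, an entry for each row: "grip": the opening, from -1 (shut) to 1 (fully open); "linear": the shift along the tool's x, y, z in mm, a list of three; "angular": the turn, a rotation vector about the tool's x, y, z in rad, a list of three. In form: {"grip": [grip, ...], "linear": [[tx, ty, tz], ...], "angular": [[ax, ay, az], ...]}. A call has 1 to 12 rows; each row shifts and turns the commanded pose from where the row before left it, along the tool's axes as they then stand; what a row does not reach is not made up. A row lasts 1/12 s, in which the tool goes at most 41.7 mm and 7.16 degrees, less where a joint would pass 70% of its speed; a pose out of reach is approached as far as the arm can. A call with a gripper value outside its range is refused whole. The fingers move at their own pace and stop on an object; the grip force is fixed at half the most. Time passes only in rows, so rows that do not move let the fingers close. It gives the time, the measured TCP pose, the force, the opening and the grip force at its end, in the units of the state.
- ctrl.get_obs(): the state, without advancing time (a new reading comes with each control period).
- ctrl.get_image(name): name is "scene" or "side" or "wrist"; returns the picture (420x560x3 uint8, red, green, blue); there is no depth.
- ctrl.camera_params(name): a dict with "vfov" (degrees; the focal length in pixels is half the picture's height over the tangent of half this angle, whatever the lens; pixels are square), "cx", "cy" (the principal point, pixels), "k1" (the pictures are not rectified: a ray, as slopes to the right and down, at radius r is drawn at 1 + k1 r^2 times it, then the intrinsics apply), "R" (3x3) and "t" (3): a world point X has camera coordinates R X + t; the wrist camera has in their place "T_tool_cam" (4x4, takes a point from camera to tool coordinates, whose origin is the TCP and whose axes are the flange's). Camera axes: x right, y down, z forward; pixel columns grow to the right and rows downward; lengths in mm; the calibration is good to about 2 mm. A picture is of the moment at which its call begins: read the wrist's pose just before it. camera_params takes no time and is no camera call.
- ctrl.close_job(): hands the job in; it is judged then, once.
The state is a dict: "t": time; "qpos": joint angles; "qvel": joint speeds; "joint_torque": joint torques, N m; "ee_pos": TCP position; "orientation": TCP orientation; "ft_force": force on the tool from outside, world axes, zero at the start; "moment": the same for the moment, N m; "width": finger opening in mm; "grasp_force": force on a finger pad.
Only numpy, scipy, OpenCV 4.12 (cv2) and the standard library are available. Lean on these libraries where they do the work, as an engineer would, in place of code of your own. Each camera call takes 0.05 s, during which the arm holds its last target. There are 200 camera calls.

## Working session

There is one attempt and no reset: what is moved stays moved. The work goes in short steps, Python scripts to look and compute and a shell command to move; the robot and the scene stay as the last step left them, time stands still between calls to the robot, and variables do not carry over. Pictures are saved under pics/ and viewed, at most 10 in all, crops included, and the job is handed in when it is done.

```bash
ls; mkdir -p pics; python3 - <<'E'
from workcell import ctrl
import cv2,json
print(ctrl.get_obs())
for n in ("scene","side","wrist"):
    im=ctrl.get_image(n); cv2.imwrite(f"pics/{n}0.png",im[:,:,::-1]); print(n,ctrl.camera_params(n))
E
```

```text
pics
{'t': 0.0, 'qpos': array([-1.33801410e+00,  4.23854804e-01,  1.63066309e+00,  2.23130758e-05,
        1.08858913e+00, -1.90115023e-02]), 'qvel': array([ 0.00073854, -0.00116483, -0.00129612,  0.00151624,  0.00040191,
       -0.00076455]), 'joint_torque': array([-2.81791465e-03, -5.44627047e+01, -2.73660815e+01,  6.42630877e-02,
        2.28394236e-02, -1.10833398e-04]), 'ee_pos': array([ 155.61247469, -604.75914534,  221.90354609]), 'orientation': array([-3.11523450e+00, -3.94267199e-01,  2.22801954e-04]), 'ft_force': array([ 0.40715294, -0.51602044,  0.02254886]), 'moment': array([-0.02623324,  0.0031028 ,  0.01683973]), 'grasp_force': 0.0, 'width': 87.6042109233089}
scene {'vfov': 47.08703553126068, 'cx': 284.72263212072033, 'cy': 204.76664099762115, 'k1': 0.0548683610742296, 'R': array([[-7.59683132e-01, -6.50293019e-01, -7.27132653e-04],
       [-4.72419671e-01,  5.52656232e-01, -6.86579015e-01],
       [ 4.46879394e-01, -5.21238984e-01, -7.27054831e-01]]), 't': array([388.76005399, 304.26426641, 951.45565614])}
side {'vfov': 51.380785330608795, 'cx': 279.19052753828004, 'cy': 213.23595531469792, 'k1': -0.03837588530073087, 'R': array([[ 0.99738146,  0.07222356, -0.0037386 ],
       [ 0.04623749, -0.67656624, -0.73492871],
       [-0.05560858,  0.73283141, -0.67813406]]), 't': array([-522.01169591,   23.26969617, 1069.77724277])}
wrist {'vfov': 66.97972419211946, 'cx': 284.7988698537213, 'cy': 202.94741489743066, 'k1': -0.007444682702810478, 'T_tool_cam': array([[ 4.14424182e-04, -9.69833691e-01, -2.43767184e-01,
         6.61733242e+01],
       [ 9.99999582e-01,  2.03340206e-04,  8.91087235e-04,
         2.33991425e-01],
       [-8.14638753e-04, -2.43767451e-01,  9.69833370e-01,
        -1.63250677e+02],
       [ 0.00000000e+00,  0.00000000e+00,  0.00000000e+00,
         1.00000000e+00]])}
```

View pics/scene0.png

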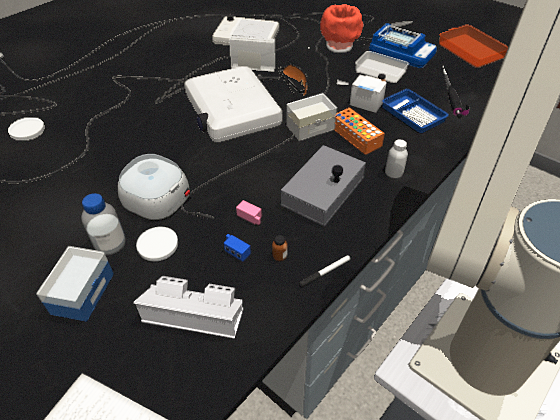

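View pics/side0.png

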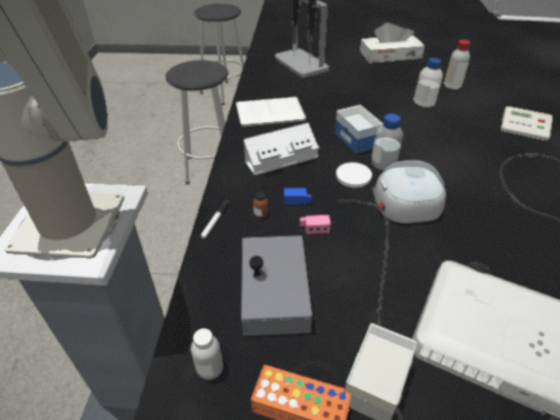

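Scene: grey case at (323,184) with its knob at (337,172). The rack is at (190,305), with two aluminium blocks at (172,287) and (219,294). Look-alikes are the blue block at (237,247) and the pink one at (249,212); I'll ignore both. Bystanders: dye bottle (280,248), water bottle (397,160), petri dish (157,243), marker (325,270).

```bash
cat > h.py <<'E'
import numpy as np, cv2
from scipy.optimize import least_squares
from scipy.spatial.transform import Rotation as Ro
from workcell import ctrl
def cam(n,T=None):
    p=ctrl.camera_params(n); f=210/np.tan(np.radians(p['vfov']/2))
    if n=='wrist':
        M=np.linalg.inv(T@p['T_tool_cam']); R,t=M[:3,:3],M[:3,3]
    else: R,t=p['R'],p['t']
    return dict(R=R,t=t,f=f,c=np.array([p['cx'],p['cy']]),k=p['k1'])
def tool(o=None):
    o=o or ctrl.get_obs(); T=np.eye(4); T[:3,:3]=Ro.from_rotvec(o['orientation']).as_matrix(); T[:3,3]=o['ee_pos']; return T
def proj(c,X):
    x=np.atleast_2d(X)@c['R'].T+c['t']; s=x[:,:2]/x[:,2:]; r2=(s**2).sum(1,keepdims=True)
    return s*(1+c['k']*r2)*c['f']+c['c']
def ray(c,uv):
    d=(np.asarray(uv,float)-c['c'])/c['f']; s=d.copy()
    for _ in range(20): s=d/(1+c['k']*(s@s))
    return -c['R'].T@c['t'], c['R'].T@np.r_[s,1]
def onplane(c,uv,z):
    o,d=ray(c,uv); return o+d*(z-o[2])/d[2]
def tri(obs):
    A=np.zeros((3,3));b=np.zeros(3)
    for c,uv in obs:
        o,d=ray(c,uv); d/=np.linalg.norm(d); P=np.eye(3)-np.outer(d,d); A+=P;b+=P@o
    X=np.linalg.solve(A,b); return X,[np.round(proj(c,X)[0]-uv,1) for c,uv in obs]
E
python3 - <<'E'
from h import *
S,D=cam('scene'),cam('side')
for n,a,b in [('knob',(337,171),(256,263)),('lidFar corner near pink',(323,148),(241,238)),]: print(n,tri([(S,a),(D,b)]) if n=='knob' else '')
for n,uv in dict(lid_a=(323,148),lid_b=(365,161),lid_c=(325,205),lid_d=(282,187)).items(): print('S',n,onplane(S,uv,55).round())
for n,uv in dict(l1=(242,238),l2=(304,236),l3=(309,319),l4=(242,320)).items(): print('D',n,onplane(D,uv,55).round())
for n,uv,z in [('dye',(280,258),0),('water',(397,174),0),('petri',(157,243),8),('pen1',(303,282),7),('pen2',(349,259),7),('blue',(237,250),10),('pink',(249,215),10)]: print(n,onplane(S,uv,z).round())
print('S C',ray(S,(0,0))[0],'D C',ray(D,(0,0))[0])
I=cv2.imread('pics/scene0.png');J=cv2.imread('pics/side0.png')
a=cv2.resize(I[262:342,120:255],None,fx=5.9,fy=5.9,interpolation=cv2.INTER_CUBIC)[:,:796]
cv2.imwrite('pics/rackS.png',a)
cv2.imwrite('pics/rackD.png',cv2.resize(J[115:185,230:330],None,fx=8,fy=8,interpolation=cv2.INTER_CUBIC))
E
```

```text
knob (array([ 490.0614218 , -173.17291848,   88.84067045]), [array([-0.2, -0.1]), array([-0.3,  0.1])])
lidFar corner near pink 
S lid_a [ 593. -254.   55.]
S lid_b [ 476. -284.   55.]
S lid_c [459. -88.  55.]
S lid_d [579. -68.  55.]
D l1 [448. -75.  55.]
D l2 [582. -59.  55.]
D l3 [ 598. -272.   55.]
D l4 [ 476. -282.   55.]
dye [465.  71.  -0.]
water [ 410. -352.   -0.]
petri [711. 231.   8.]
pen1 [380.  92.   7.]
pen2 [339. -26.   7.]
blue [552. 125.  10.]
pink [606.  26.  10.]
S C [ 13.8889528  580.59018594 900.94457209] D C [ 579.05764943 -730.52133439  740.60236107]
```

View pics/rackS.png

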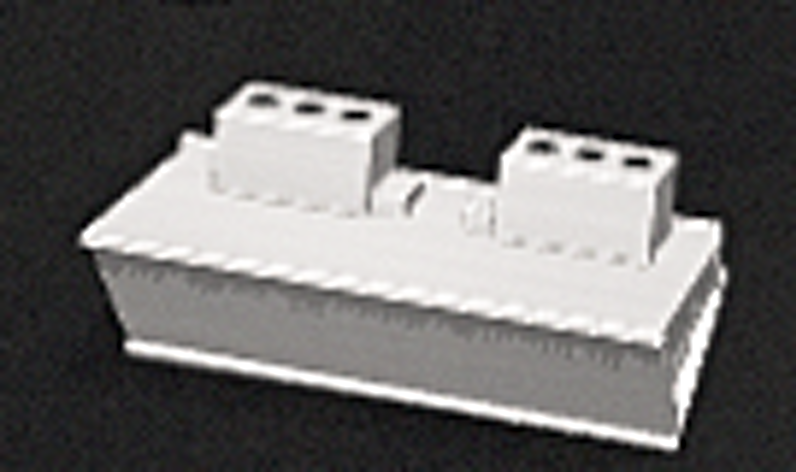

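The crop confirms two bare-aluminium blocks on the rack, wells up, with tabs facing each other at the middle ((405,190) and (475,205) in the crop). The left one in this view (far x) is block_b and the right one is block_a. The rack rises toward world +y. Next I move the wrist camera over the case.

```bash
cat >> h.py <<'E'
def Rt(yaw,tilt=0,axis='x'):
    "tool down with world yaw (deg), then turned about own axis (deg)"
    R=Ro.from_euler('z',yaw,degrees=True)*Ro.from_matrix(np.diag([1.,-1,-1]))
    return R*Ro.from_euler(axis,tilt,degrees=True)
def plan(P,R,cur=None):
    T=tool() if cur is None else cur
    rv=(Ro.from_matrix(T[:3,:3].T)*R).as_rotvec()
    print('rot rv',rv.round(3),'rows>=',round(np.degrees(np.linalg.norm(rv))/7.16,1))
    d=np.asarray(P)-T[:3,3]
    print('lin before rot',(T[:3,:3].T@d).round(1),' lin after rot',(R.as_matrix().T@d).round(1),'dist',round(np.linalg.norm(d)),'world',d.round(1))
E
python3 -m pendant '{"grip":[1,1,1,1,1,1,1,1,1,1,1,1],"linear":[[21.5,-16.75,-6],[21.5,-16.75,-6],[21.5,-16.75,-6],[21.5,-16.75,-6],[21.5,-16.75,-6],[21.5,-16.75,-6],[21.5,-16.75,-6],[21.5,-16.75,-6],[21.5,-16.75,-6],[21.5,-16.75,-6],[21.5,-16.75,-6],[21.5,-16.75,-6]],"angular":[[0,0,0],[0,0,0],[0,0,0],[0,0,0],[0,0,0],[0,0,0],[0,0,0],[0,0,0],[0,0,0],[0,0,0],[0,0,0],[0,0,0]]}'
python3 -m pendant '{"grip":[1,1,1,1,1,1,1,1,1,1,1,1],"linear":[[21.5,-16.75,-6],[21.5,-16.75,-6],[21.5,-16.75,-6],[21.5,-16.75,-6],[21.5,-16.75,-6],[21.5,-16.75,-6],[21.5,-16.75,-6],[21.5,-16.75,-6],[0,0,0],[0,0,0],[0,0,0],[0,0,0]],"angular":[[0,0,0],[0,0,0],[0,0,0],[0,0,0],[0,0,0],[0,0,0],[0,0,0],[0,0,0],[0,0,0.055],[0,0,0.055],[0,0,0.055],[0,0,0]]}'
python3 - <<'E'
from h import *
o=ctrl.get_obs(); np.save('T1.npy',tool(o)); print(o['qpos'],o['ee_pos'],o['orientation'])
im=ctrl.get_image('wrist')[:,:,::-1].copy()
cv2.imwrite('pics/w1.png',im)
E
```

```text
t: 1.15
ee_pos: [356.0, -345.0, 294.8]
orientation: [-3.116, -0.394, 0.0]
ft_force: [0.1, -0.2, 0.0]
width: 87.9
grasp_force: 0.0
t: 2.15
ee_pos: [488.7, -173.3, 342.4]
orientation: [-3.138, -0.134, 0.001]
ft_force: [0.5, -0.6, -0.3]
width: 88.0
grasp_force: 0.0
[-3.63856494e-01  1.39824753e-01  1.73232967e+00  2.03697835e-05
  1.26997353e+00  1.12147917e+00] [ 488.65848106 -173.34698639  342.42628428] [-3.13849596e+00 -1.34181163e-01  7.60158130e-04]
```

View pics/w1.png

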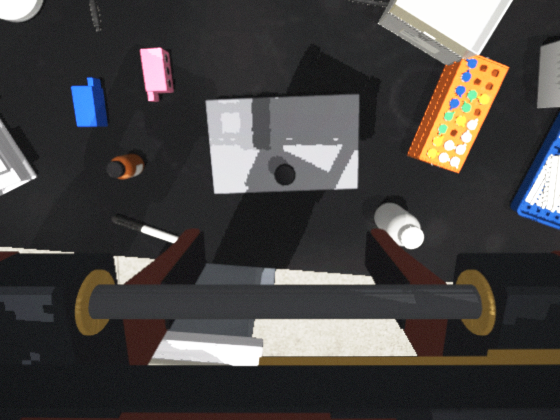

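The wrist view shows the lid corners at (207,100), (358,94), (357,188) and (215,193), with the knob at (285,174). Dye bottle, pen and water bottle are clear of it.

```bash
python3 - <<'E'
from h import *
T=np.load('T1.npy'); S,D,W=cam('scene'),cam('side'),cam('wrist',T)
# corners order: (+x,+y),(+x,-y),(-x,-y),(-x,+y)
obs=[(W,[(207,100),(358,94),(357,188),(215,193)]),(S,[(282,187),(323,148),(365,161),(325,205)]),(D,[(304,236),(309,319),(242,320),(242,238)])]
def mod(p):
    c,s=np.cos(p[2]),np.sin(p[2]); L=np.array([[65,104],[65,-104],[-65,-104],[-65,104]])
    return np.c_[L@np.array([[c,s],[-s,c]])+p[:2],np.full(4,p[3])]
f=lambda p:np.concatenate([(proj(c,mod(p))-np.array(u)).ravel() for c,u in obs])
r=least_squares(f,[527,-172,.09,55],loss='soft_l1'); print(r.x,np.degrees(r.x[2])); print(r.fun.reshape(-1,2).round(1))
K,e=tri([(S,(337,171)),(D,(256,263)),(W,(285,174))]);print('knob',K,e)
c,s=np.cos(r.x[2]),np.sin(r.x[2]); d=K[:2]-r.x[:2]; print('knob in case',c*d[0]+s*d[1],-s*d[0]+c*d[1])
# re-detect lid edges at wrist
im=cv2.imread('pics/w1.png'); cv2.imwrite('pics/lidcrop.png',np.hstack([cv2.resize(im[80:210,195:370],(700,520),interpolation=cv2.INTER_CUBIC)]))
E
```

```text
[ 5.24816600e+02 -1.70657224e+02  1.19119707e-01  5.38305517e+01] 6.82505646203701
[[-0.5 -0.7]
 [ 1.9 -0.1]
 [ 0.8  0.1]
 [-0.2 -0.2]
 [-1.6  2.4]
 [ 0.  -3.2]
 [ 0.6  1.3]
 [ 0.5  5.7]
 [-2.5  0.4]
 [ 2.  -2.1]
 [-1.5 -0.1]
 [ 0.2  0.5]]
knob [ 489.9531527  -173.58332311   88.947081  ] [array([-0.1, -0.2]), array([-0.4,  0.2]), array([-0.4, -0.3])]
knob in case -34.96412409103753 1.2377452608142603
```

View pics/lidcrop.png

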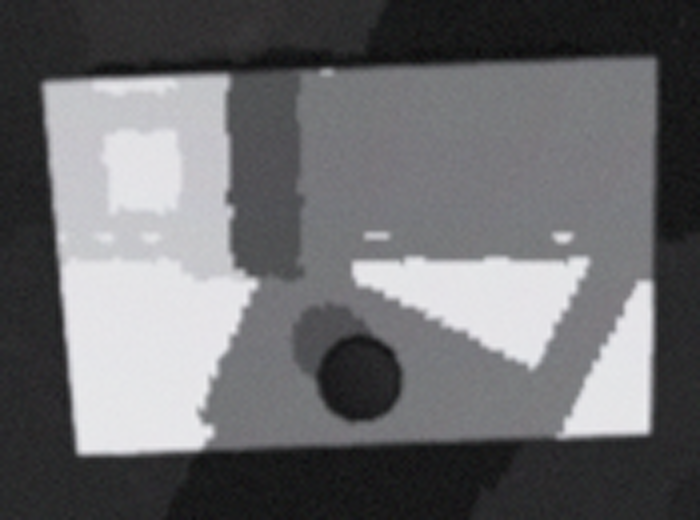

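```bash
python3 -m pendant '{"grip":[1,1,1,1,1,1,1,1,1,1,1,1],"linear":[[1.3,0.4,27],[0,0,27],[0,0,27],[0,0,27],[0,0,27],[0,0,27],[0,0,27],[0,0,27],[0,0,27],[0,0,22],[0,0,7],[0,0,0]],"angular":[[0,0,-0.037],[0,0,0],[0,0,0],[0,0,0],[0,0,0],[0,0,0],[0,0,0],[0,0,0],[0,0,0],[0,0,0],[0,0,0],[0,0,0]]}'
python3 -m pendant '{"grip":[-1,-1,-1,-1,-1,-1,-1,-1,-1],"linear":[[0,0,0],[0,0,0],[0,0,0],[0,0,0],[0,0,0],[0,0,0],[0,0,0],[0,0,0],[0,0,0]],"angular":[[0,0,0],[0,0,0],[0,0,0],[0,0,0],[0,0,0],[0,0,0],[0,0,0],[0,0,0],[0,0,0]]}'
python3 - <<'E'
from h import *
print(ctrl.get_obs()['qpos'])
# arc: lid hinge rel. knob; tool vertical
hx,hz=100,89-52
for th in np.linspace(0,1.92,25):
    x=-hx*np.cos(th)+hz*np.sin(th)+hx; z=hx*np.sin(th)+hz*np.cos(th)-hz
    print(round(th,2),round(x,1),round(z,1),end=' | ')
E
```

```text
t: 3.2
ee_pos: [488.7, -173.6, 69.0]
orientation: [-3.134, -0.196, 0.006]
ft_force: [-0.4, 0.1, 0.3]
width: 87.8
grasp_force: 0.0
t: 3.95
ee_pos: [490.0, -174.0, 70.7]
orientation: [3.136, 0.194, 0.0]
ft_force: [0.3, 1.4, 0.6]
width: 31.3
grasp_force: 0.0
[-3.64034917e-01  5.06217585e-01  1.95022374e+00 -1.05245556e-05
  6.85093420e-01  1.08295181e+00]
0.0 0.0 0.0 | 0.08 3.3 7.9 | 0.16 7.2 15.5 | 0.24 11.7 22.7 | 0.32 16.7 29.6 | 0.4 22.3 36.0 | 0.48 28.4 42.0 | 0.56 34.9 47.5 | 0.64 41.9 52.4 | 0.72 49.2 56.8 | 0.8 56.9 60.5 | 0.88 64.8 63.6 | 0.96 73.0 66.1 | 1.04 81.3 68.0 | 1.12 89.7 69.1 | 1.2 98.2 69.6 | 1.28 106.8 69.4 | 1.36 115.3 68.5 | 1.44 123.6 67.0 | 1.52 131.9 64.7 | 1.6 139.9 61.9 | 1.68 147.7 58.4 | 1.76 155.1 54.3 | 1.84 162.3 49.6 | 1.92 169.0 44.3 |
```

```bash
python3 -m pendant '{"grip":[-1,-1,-1,-1,-1,-1],"linear":[[0,0,0],[0,0,0],[0,0,0],[0,0,0],[0,0,0],[0,0,0]],"angular":[[0,0,0],[0,0,0],[0,0,0],[0,0,0],[0,0,0],[0,0,0]]}'
python3 -m pendant '{"grip":[-1,-1,-1,-1,-1,-1,-1,-1,-1,-1,-1,-1],"linear":[[3.3,0,-7.9],[3.9,0,-7.6],[4.5,0,-7.2],[5,0,-6.9],[5.6,0,-6.4],[6.1,0,-6],[0,0,0],[0,0,0],[0,0,0],[0,0,0],[0,0,0],[0,0,0]],"angular":[[0,0,0],[0,0,0],[0,0,0],[0,0,0],[0,0,0],[0,0,0],[0,0,0],[0,0,0],[0,0,0],[0,0,0],[0,0,0],[0,0,0]]}'
```

```text
t: 4.45
ee_pos: [489.8, -173.0, 70.6]
orientation: [-3.134, -0.193, 0.001]
ft_force: [0.2, 5.7, 2.4]
width: 26.7
grasp_force: 30.0
t: 5.45
ee_pos: [518.0, -169.5, 111.9]
orientation: [-3.134, -0.194, 0.001]
ft_force: [3.2, 3.8, -5.6]
width: 26.6
grasp_force: 30.0
```

```bash
python3 -m pendant '{"grip":[-1,-1,-1,-1,-1,-1,-1,-1,-1,-1],"linear":[[6.5,0,-5.5],[7,0,-4.9],[7.3,0,-4.4],[7.7,0,-3.7],[7.9,0,-3.1],[8.2,0,-2.5],[8.3,0,-1.9],[8.4,0,-1.1],[8.5,0,-0.5],[8.6,0,0.2]],"angular":[[0,0,0],[0,0,0],[0,0,0],[0,0,0],[0,0,0],[0,0,0],[0,0,0],[0,0,0],[0,0,0],[0,0,0]]}'
python3 -m pendant '{"grip":[-1,-1,-1,-1,-1,-1,-1,-1,-1,-1],"linear":[[8.5,0,0.9],[8.3,0,1.5],[8.3,0,2.3],[8,0,2.8],[7.8,0,3.5],[7.4,0,4.1],[7.2,0,4.7],[5,0,4],[0,0,0],[0,0,0]],"angular":[[0,0,0],[0,0,0],[0,0,0],[0,0,0],[0,0,0],[0,0,0],[0,0,0],[0,0,0],[0,0,0],[0,0,0]]}'
python3 - <<'E'
from h import *
for n in('side',): cv2.imwrite(f'pics/{n}2.png',ctrl.get_image(n)[:,:,::-1])
E
```

```text
t: 6.28
ee_pos: [595.1, -159.9, 139.4]
orientation: [-3.134, -0.194, 0.006]
ft_force: [-3.0, 5.1, -8.1]
width: 27.1
grasp_force: 30.0
t: 7.12
ee_pos: [655.9, -152.5, 116.3]
orientation: [-3.134, -0.195, 0.003]
ft_force: [-3.1, 6.4, -1.7]
width: 27.1
grasp_force: 30.0
```

View pics/side2.png

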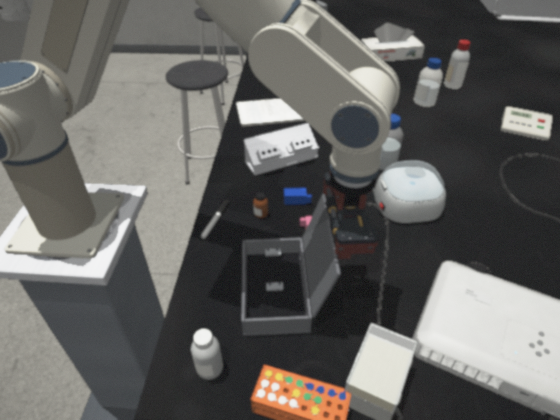

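The lid is up, and the keepers show in the case at (272,253) and (274,287). I nudge it onto its stop, release, and go up.

```bash
python3 -m pendant '{"grip":[-1,-1,-1,-1],"linear":[[4,0,3],[4,0,3.5],[0,0,0],[0,0,0]],"angular":[[0,0,0],[0,0,0],[0,0,0],[0,0,0]]}'
python3 -m pendant '{"grip":[0.2,0.2,0.2,0.2,0.2,0.2,0.2,0.2,0.2,0.2],"linear":[[0,0,0],[0,0,0],[0,0,0],[0,0,0],[0,0,0],[0,0,-10],[0,0,-20],[0,0,-30],[0,0,-30],[0,0,-20]],"angular":[[0,0,0],[0,0,0],[0,0,0],[0,0,0],[0,0,0],[0,0,0],[0,0,0],[0,0,0],[0,0,0],[0,0,0]]}'
python3 - <<'E'
from h import *
print(ctrl.get_obs()['qpos'])
S,D=cam('scene'),cam('side')
# rough rack centre: triangulate in original pics, blocks' tops
print('b top', tri([(S,(120+300/5.9,262+107/5.9)),(D,(297,145))]),'a', tri([(S,(120+590/5.9,262+155/5.9)),(D,(270,153))]))
E
```

```text
t: 7.5
ee_pos: [661.4, -151.8, 112.0]
orientation: [-3.134, -0.195, 0.01]
ft_force: [-17.8, 6.2, 17.2]
width: 27.0
grasp_force: 30.0
t: 8.33
ee_pos: [665.1, -152.7, 223.5]
orientation: [3.134, 0.194, 0.005]
ft_force: [-0.4, -0.4, -0.3]
width: 52.7
grasp_force: 0.0
[-2.43008175e-01  5.05118217e-01  1.49442603e+00 -1.13065853e-04
  1.13867899e+00  1.20402005e+00]
b top (array([559.88841322, 294.59299707,  60.57802216]), [array([3.9, 2.2]), array([ 2.8, -1.7])]) a (array([480.03420264, 243.60970207,  58.96418194]), [array([-0.5, -0.2]), array([-0.4,  0.2])])
```

```bash
python3 -m pendant '{"grip":[0.2,0.2,0.2,0.2,0.2,0.2,0.2,0.2],"linear":[[-27.7,-0.5,-13],[-27.7,-0.5,-13],[-27.7,-0.5,-13],[-27.7,-0.5,-13],[-27.7,-0.5,-13],[-27.7,-0.5,-13],[0,0,0],[0,0,0]],"angular":[[0,0,0],[0,0,0],[0,0,0],[0,0,0],[0,0,0],[0,0,0],[0,0,0],[0,0,0]]}'
python3 - <<'E'
from h import *
o=ctrl.get_obs(); np.save('T2.npy',tool(o)); cv2.imwrite('pics/w2.png',ctrl.get_image('wrist')[:,:,::-1]); print(o['ee_pos'])
S=cam('scene')
P=onplane(S,(120+127/5.9,262+350/5.9),0);Q=onplane(S,(120+677/5.9,262+445/5.9),0); d=P-Q;print(P,Q,np.linalg.norm(d),np.degrees(np.arctan2(d[1],d[0])))
yaw=np.degrees(np.arctan2(d[1],d[0]))
R=Rt(yaw+90,35,'y'); u=np.array([-np.sin(np.radians(yaw)),np.cos(np.radians(yaw)),0]); mid=(P+Q)/2-37*u+[0,0,45]
print('tool z',R.as_matrix()[:,2],'mid',mid); plan(mid-R.as_matrix()[:,2]*190,R)
plan(mid-R.as_matrix()[:,2]*190,Rt(yaw+90))
E
```

```text
t: 9.0
ee_pos: [498.6, -170.3, 299.6]
orientation: [3.134, 0.192, 0.004]
ft_force: [0.7, -0.4, 0.5]
width: 52.7
grasp_force: 0.0
[ 498.55354252 -170.33458511  299.5531939 ]
[577.215014   381.57042004   0.        ] [ 4.03642066e+02  2.82542303e+02 -1.13686838e-13] 199.8352727305775 29.705941265523247
tool z [-0.28423508  0.4981971  -0.81915204] mid [508.76384339 299.91889648  45.        ]
rot rv [ 0.6    0.398 -1.895] rows>= 16.2
lin before rot [ 109.  -364.9   98. ]  lin after rot [185.  241.3 249.4] dist 393 world [ 63.6 375.4 -98.1]
rot rv [ 0.003 -0.    -1.966] rows>= 15.7
lin before rot [ 109.  -364.9   98. ]  lin after rot [294.6 241.3  98.1] dist 393 world [ 63.6 375.4 -98.1]
```

```bash
python3 -m pendant '{"grip":[0.2,0.2,0.2,0.2,0.2,0.2,0.2,0.2,0.2,0.2,0.2],"linear":[[10,-33.2,8.9],[10,-33.2,8.9],[10,-33.2,8.9],[10,-33.2,8.9],[10,-33.2,8.9],[10,-33.2,8.9],[10,-33.2,8.9],[10,-33.2,8.9],[10,-33.2,8.9],[10,-33.2,8.9],[9,-33,9]],"angular":[[0,0,0],[0,0,0],[0,0,0],[0,0,0],[0,0,0],[0,0,0],[0,0,0],[0,0,0],[0,0,0],[0,0,0],[0,0,0]]}'
python3 -m pendant '{"grip":[0.2,0.2,0.2,0.2,0.2,0.2,0.2,0.2,0.2],"linear":[[0,0,0],[0,0,0],[0,0,0],[0,0,0],[0,0,0],[0,0,0],[0,0,0],[0,0,0],[0,0,0]],"angular":[[0.0333,0.0221,-0.1053],[0.0333,0.0221,-0.1053],[0.0333,0.0221,-0.1053],[0.0333,0.0221,-0.1053],[0.0333,0.0221,-0.1053],[0.0333,0.0221,-0.1053],[0.0333,0.0221,-0.1053],[0.0333,0.0221,-0.1053],[0.0333,0.0221,-0.1053]]}'
python3 -m pendant '{"grip":[0.2,0.2,0.2,0.2,0.2,0.2,0.2,0.2,0.2,0.2,0.2],"linear":[[0,0,0],[0,0,0],[0,0,0],[0,0,0],[0,0,0],[0,0,0],[0,0,0],[0,0,0],[0,0,0],[0,0,0],[0,0,0]],"angular":[[0.0333,0.0221,-0.1053],[0.0333,0.0221,-0.1053],[0.0333,0.0221,-0.1053],[0.0333,0.0221,-0.1053],[0.0333,0.0221,-0.1053],[0.0333,0.0221,-0.1053],[0.0333,0.0221,-0.1053],[0.0333,0.0221,-0.1053],[0.0333,0.0221,-0.1053],[0,0,0],[0,0,0]]}'
python3 - <<'E'
from h import *
o=ctrl.get_obs(); np.save('T3.npy',tool(o)); im=ctrl.get_image('wrist')[:,:,::-1]; cv2.imwrite('pics/w3.png',im); print(o['ee_pos'],o['qpos'],tool(o)[:3,2])
I=cv2.imread('pics/w2.png')
# project expectations to choose crops
W2=cam('wrist',np.load('T2.npy')); print('case', proj(W2,[[525,-171,20]]))
W3=cam('wrist',tool(o)); print('rack',proj(W3,[[490,330,40]]))
cv2.imwrite('pics/m1.png',np.hstack([cv2.resize(I[:300],(400,214)) ,cv2.resize(im[:300],(400,214))]))
E
```

```text
t: 9.97
ee_pos: [562.5, 208.5, 198.3]
orientation: [3.135, 0.196, -0.001]
ft_force: [1.2, 0.1, 0.6]
width: 53.1
grasp_force: 0.0
t: 10.72
ee_pos: [562.3, 206.5, 198.9]
orientation: [-2.422, -1.463, -0.248]
ft_force: [-0.0, 0.3, 0.1]
width: 52.7
grasp_force: 0.0
t: 11.63
ee_pos: [562.4, 206.1, 198.4]
orientation: [-1.3, -2.23, -0.406]
ft_force: [0.4, 0.1, -0.2]
width: 52.7
grasp_force: 0.0
[562.36164559 206.13736708 198.35172298] [ 0.06142336  0.5565203   1.61693776  0.56091224  1.31427874 -0.69656368] [-0.28636312  0.4979135  -0.81858311]
case [[287.61373469 153.92297878]]
rack [[284.08483107 158.33810909]]
```

```bash
python3 - <<'E'
import cv2,numpy as np
A=cv2.imread('pics/w2.png')[80:230,180:400]; B=cv2.imread('pics/w3.png')[85:235,150:420]
f=lambda a:cv2.resize(a,None,fx=2.0,fy=2.0,interpolation=cv2.INTER_CUBIC)
A=cv2.resize(A,None,fx=2,fy=2,interpolation=cv2.INTER_CUBIC);B=cv2.resize(B,None,fx=2,fy=2,interpolation=cv2.INTER_CUBIC)
M=np.zeros((600,540,3),np.uint8); M[:300,:440]=A; M[300:,:540]=B
cv2.imwrite('pics/m1.png',M)
E
```

```text
(no output)
```

View pics/m1.png

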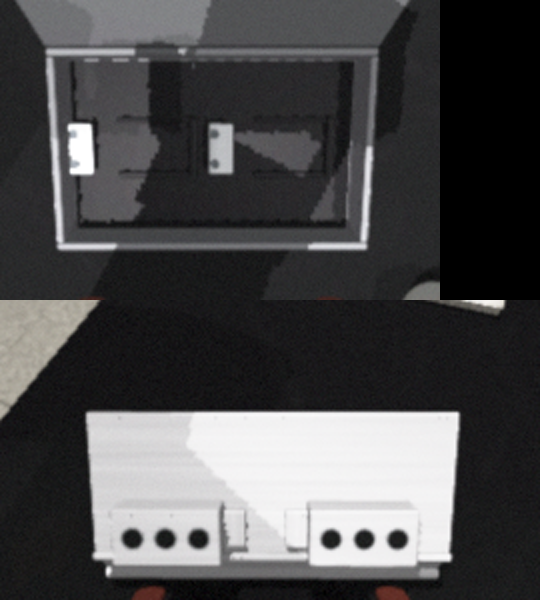

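Upper half: the case rim, with the keepers' lip edges at picture x 94 and 233. Lower half: block_a on the left (wells 132/165/198, 538; tab toward +x) and block_b on the right (wells 331/364/397, 539; tab toward −x).

```bash
python3 - <<'E'
from h import *
S,D=cam('scene'),cam('side'); W2=cam('wrist',np.load('T2.npy')); W3=cam('wrist',np.load('T3.npy'))
q=lambda u,v:(u/2+180,v/2+80)
def case(p,L):
    c,s=np.cos(p[2]),np.sin(p[2]); L=np.array(L,float); o=L.copy(); o[:,0]=c*L[:,0]-s*L[:,1]+p[0]; o[:,1]=s*L[:,0]+c*L[:,1]+p[1]; return o
L=[[-65,-104,50],[-65,104,50],[65,104,50],[65,-104,50],[0,82,25],[0,-14,25]]
U=np.array([q(366,248),q(58,248),q(46,50),q(378,48),q(94,149),q(233,149)])
for w in ([1]*6,[1,1,1,1,0,0],[0,0,0,0,1,1]):
    w=np.array(w)[:,None]
    r=least_squares(lambda p:((proj(W2,case(p,L))-U)*w).ravel(),[525,-171,.12]); print('case',r.x,np.degrees(r.x[2]),r.fun.reshape(-1,2).round(1).tolist())
    if w.all(): np.save('case.npy',r.x)
g=lambda u,v:(u/2+150,(v-300)/2+85); sc=lambda u,v:(120+u/5.9,262+v/5.9)
wa=[tri([(W3,g(132+33*i,538)),(S,s)]) for i,s in enumerate([sc(638,161),sc(591,155),sc(543,148)])]
wb=[tri([(W3,g(331+33*i,539)),(S,s)]) for i,s in enumerate([sc(355,114),sc(308,107),sc(263,102)])]
for w in wa+wb: print(w[0].round(1),w[1])
a=np.mean([w[0] for w in wa],0);b=np.mean([w[0] for w in wb],0);d=b-a;yaw=np.degrees(np.arctan2(d[1],d[0]));print('body mids',a,b,np.linalg.norm(d),'yaw',yaw)
# joint fit with wells at +-17 unknown pitch; shared yaw, 35deg, positions
def m(p):
    R=(Ro.from_euler('z',p[0])*Ro.from_euler('x',35,degrees=True)).as_matrix(); o=[]
    for c in (p[1:4],p[4:7]): o+= [c+R@[k*p[7],0,0] for k in(-1,0,1)]
    return np.array(o)
Uw=np.array([g(132+33*i,538) for i in range(3)]+[g(331+33*i,539) for i in range(3)])
Us=np.array([sc(638,161),sc(591,155),sc(543,148),sc(355,114),sc(308,107),sc(263,102)])
r=least_squares(lambda p:np.r_[(proj(W3,m(p))-Uw).ravel(),(proj(S,m(p))-Us).ravel()],np.r_[.52,a,b,17]);print(r.x.round(3),np.degrees(r.x[0]),r.fun.round(1))
R=(Ro.from_euler('z',r.x[0])*Ro.from_euler('x',35,degrees=True)).as_matrix()
print('in rack axes d', R.T@(r.x[4:7]-r.x[1:4])); np.save('rack.npy',r.x)
print('tool',tool()[:3,:3]); print('body-centre underside a',r.x[1:4]-30*R[:,2],'b',r.x[4:7]-30*R[:,2])
E
```

```text
case [ 5.24487922e+02 -1.68962633e+02  1.24564017e-01] 7.136992449882009 [[0.7, 0.7], [-0.2, 1.1], [-0.4, -1.0], [0.6, -0.5], [-0.7, 0.1], [-0.2, -0.1]]
case [ 5.24457862e+02 -1.68698517e+02  1.24731903e-01] 7.146611635992307 [[0.5, 0.7], [-0.4, 1.1], [-0.6, -1.0], [0.4, -0.5], [-0.0, 0.0], [-0.0, -0.0]]
case [ 5.24481513e+02 -1.69568249e+02  1.22044348e-01] 6.992626038845094 [[0.0, 0.0], [0.0, 0.0], [0.0, -0.0], [0.0, -0.0], [-0.3, 0.0], [0.3, 0.0]]
[461.8 237.   64.4] [array([-0.5,  0.2]), array([-0.3,  0.1])]
[476.3 245.5  63.7] [array([-0.5,  0.2]), array([-0.3,  0.1])]
[491.2 254.1  63.5] [array([-0.4,  0.2]), array([-0.2,  0. ])]
[551.3 287.2  64.2] [array([-0.4,  0.1]), array([-0.2, -0. ])]
[566.1 295.7  64.1] [array([-0.3,  0.1]), array([-0.2, -0. ])]
[580.7 304.3  63.1] [array([-0.6,  0.2]), array([-0.3, -0. ])]
body mids [476.442499   245.55294221  63.83523738] [566.05490555 295.74992542  63.79213698] 102.71378869956767 yaw 29.255657449656542
[5.21000e-01 4.76628e+02 2.45792e+02 6.38750e+01 5.66242e+02 2.95916e+02
 6.38920e+01 1.70060e+01] 29.828218700554714 [-0.1  0.2 -0.2  0.1 -0.2 -0.  -0.2  0.1 -0.2  0.1 -0.2 -0.  -0.4  0.3
 -0.5  0.  -0.4 -0.1 -0.4  0.1 -0.3  0.1 -0.5 -0.3]
in rack axes d [102.67358612  -0.88408979   0.63995572]
tool [[-0.40265635  0.86950392 -0.28606082]
 [ 0.71282059  0.49391423  0.49793126]
 [ 0.57424269 -0.00341485 -0.818678  ]]
body-centre underside a [468.06886189 260.72010466  39.29999627] b [557.68310911 310.84338115  39.31712424]
```

```bash
python3 - <<'E'
from h import *
p=np.load('rack.npy'); R=(Ro.from_euler('z',29.7,degrees=True)*Ro.from_euler('x',35,degrees=True)).as_matrix()
Rg=Ro.from_matrix(np.c_[R[:,1],R[:,0],-R[:,2]])
for n,c in(('a',p[1:4]),('b',p[4:7])):
    t=c-10*R[:,2]; print(n,t); plan(t,Rg)
E
```

```text
a [473.78595738 250.7746894   55.68303715]
rot rv [-0.002 -0.001 -0.003] rows>= 0.0
lin before rot [-14.8 -54.1 164.6]  lin after rot [-14.5 -54.5 164.5] dist 174 world [ -88.2   44.7 -143.1]
b [563.4002046  300.89796589  55.70016512]
rot rv [-0.002 -0.001 -0.003] rows>= 0.0
lin before rot [-15.1  48.5 163.9]  lin after rot [-15.2  48.2 164. ] dist 172 world [   1.4   94.8 -143. ]
```

```bash
python3 -m pendant '{"grip":[0.6,0.6,0.6,0.6,0.6,0.6,0.6,0.6,0.6,0.6,0.6],"linear":[[-5,-18,30],[-5,-18,30],[-4.8,-18.1,30],[0,0,20],[0,0,15],[0,0,15],[0,0,10],[0,0,8],[0,0,6.6],[0,0,0],[0,0,0]],"angular":[[0,0,0],[0,0,0],[0,0,0],[0,0,0],[0,0,0],[0,0,0],[0,0,0],[0,0,0],[0,0,0],[0,0,0],[0,0,0]]}'
python3 - <<'E'
from h import *
p=np.load('rack.npy'); R=(Ro.from_euler('z',29.7,degrees=True)*Ro.from_euler('x',35,degrees=True)).as_matrix()
print(tool()[:3,:3].T@(p[1:4]-10*R[:,2]-tool()[:3,3]))
E
python3 -m pendant '{"grip":[-1,-1,-1,-1,-1,-1,-1,-1],"linear":[[0,0,0],[0,0,0],[0,0,0],[0,0,0],[0,0,0],[0,0,0],[0,0,0],[0,0,0]],"angular":[[0,0,0],[0,0,0],[0,0,0],[0,0,0],[0,0,0],[0,0,0],[0,0,0],[0,0,0]]}'
```

```text
t: 12.6
ee_pos: [474.0, 250.5, 56.7]
orientation: [-1.296, -2.233, -0.408]
ft_force: [-0.1, -0.7, 0.4]
width: 70.4
grasp_force: 0.0
[-3.21819693e-01  6.55578418e-05  1.04334035e+00]
t: 13.27
ee_pos: [474.4, 250.3, 57.1]
orientation: [-1.296, -2.234, -0.409]
ft_force: [1.7, -2.8, 5.8]
width: 56.0
grasp_force: 30.0
```

```bash
cat >> h.py <<'E'
CP=np.array([524.5,-169.2,np.radians(7.1)])
def place(tilt,ye,h,blk,dx=0,zc=21,xc=-6):
    "TCP pose for tab-end-bottom at case y=ye, height h over pocket floor, tilt deg tab low"
    Cz=Ro.from_euler('z',CP[2]); Rb=Cz*Ro.from_euler('z',90,degrees=True)*Ro.from_euler('y',tilt,degrees=True)
    e=np.r_[CP[:2],0]+Cz.apply([dx,ye,8+h]); P=e+Rb.apply([xc-34,0,zc])
    B=Rb.as_matrix(); s=1 if blk=='a' else -1
    return P,Ro.from_matrix(np.c_[s*B[:,1],s*B[:,0],-B[:,2]])
def seq(ps,cur=None):
    T=tool() if cur is None else cur
    for P,R in ps:
        plan(P,R,T); T=np.eye(4); T[:3,:3]=R.as_matrix(); T[:3,3]=P
E
python3 - <<'E'
from h import *
T=tool(); U=T.copy(); U[:3,3]+=[0,-30,140]; print(T[:3,:3].T@(U[:3,3]-T[:3,3]))
seq([place(18,78,110,'a'),place(18,78,2,'a'),place(18,86,2,'a'),place(0,87,0.5,'a')],U)
print(place(18,78,110,'a')[0],place(0,87,0.5,'a')[0])
E
```

```text
[  59.04901911  -14.87340842 -129.58393058]
rot rv [ 0.63  -0.719 -1.053] rows>= 11.4
lin before rot [-289.  -131.8 -145.5]  lin after rot [  -1.5 -314.8  151.5] dist 349 world [  44.3 -343.4  -46.8]
rot rv [-0. -0. -0.] rows>= 0.0
lin before rot [  0.   33.4 102.7]  lin after rot [  0.   33.4 102.7] dist 108 world [   0.    0. -108.]
rot rv [-0. -0. -0.] rows>= 0.0
lin before rot [-0.   7.6 -2.5]  lin after rot [-0.   7.6 -2.5] dist 8 world [-1.   7.9  0. ]
rot rv [-0.314 -0.    -0.   ] rows>= 2.5
lin before rot [ 0.  -3.1 14.5]  lin after rot [ 0.  -7.4 12.8] dist 15 world [  0.9  -7.4 -12.8]
[ 518.75907032 -123.10906299  150.33286662] [ 518.69073059 -122.56039892   29.5       ]
```

```bash
python3 -m pendant '{"grip":[-1,-1,-1,-1,-1,-1],"linear":[[0,0,-20],[12,-3,-25],[15,-4,-28],[16,-4,-28],[16,-4,-29],[0,0,0]],"angular":[[0,0,0],[0,0,0],[0,0,0],[0,0,0],[0,0,0],[0,0,0]]}'
python3 -m pendant '{"grip":[-1,-1,-1,-1,-1,-1,-1,-1,-1,-1,-1,-1],"linear":[[0,0,0],[0,0,0],[0,0,0],[0,0,0],[0,0,0],[0,0,0],[0,0,0],[0,0,0],[0,0,0],[0,0,0],[0,0,0],[0,0,0]],"angular":[[0.0525,-0.06,-0.0878],[0.0525,-0.06,-0.0878],[0.0525,-0.06,-0.0878],[0.0525,-0.06,-0.0878],[0.0525,-0.06,-0.0878],[0.0525,-0.06,-0.0878],[0.0525,-0.06,-0.0878],[0.0525,-0.06,-0.0878],[0.0525,-0.06,-0.0878],[0.0525,-0.06,-0.0878],[0.0525,-0.06,-0.0878],[0.0525,-0.06,-0.0878]]}'
python3 - <<'E'
from h import *
print(ctrl.get_obs()['qpos']);seq([place(18,78,110,'a'),place(18,78,40,'a')])
E
```

```text
t: 13.77
ee_pos: [476.2, 220.0, 201.8]
orientation: [-1.296, -2.238, -0.415]
ft_force: [1.2, -0.3, -1.1]
width: 55.8
grasp_force: 30.0
t: 14.77
ee_pos: [473.7, 220.5, 196.2]
orientation: [-0.202, 3.076, -0.492]
ft_force: [0.1, 0.3, -1.9]
width: 55.3
grasp_force: 30.0
[ 0.57971236  0.38092926  1.80956191 -0.31821753  1.11338622 -0.95743821]
rot rv [-0.003  0.002  0.007] rows>= 0.1
lin before rot [ 3.000e-01 -3.150e+02  1.516e+02]  lin after rot [  -2.2 -315.4  150.7] dist 350 world [  45.  -343.6  -45.9]
rot rv [-0. -0. -0.] rows>= 0.0
lin before rot [ 0.  21.6 66.6]  lin after rot [ 0.  21.6 66.6] dist 70 world [  0.   0. -70.]
```

```bash
python3 -m pendant '{"grip":[-1,-1,-1,-1,-1,-1,-1,-1,-1,-1,-1,-1],"linear":[[0,-31.5,15.1],[0,-31.5,15.1],[0,-31.5,15.1],[0,-31.5,15.1],[0,-31.5,15.1],[0,-31.5,15.1],[0,-31.5,15.1],[0,-31.5,15.1],[0,-31.5,15.1],[0,-31.5,15.1],[0,0,0],[0,0,0]],"angular":[[0,0,0],[0,0,0],[0,0,0],[0,0,0],[0,0,0],[0,0,0],[0,0,0],[0,0,0],[0,0,0],[0,0,0],[0,0,0],[0,0,0]]}'
python3 - <<'E'
from h import *
print(ctrl.get_obs()['qpos']);seq([place(18,78,110,'a'),place(18,78,40,'a')])
o=ctrl.get_obs(); T=tool(o); np.save('T4.npy',T); w=ctrl.get_image('wrist')[:,:,::-1]; s=ctrl.get_image('scene')[:,:,::-1]; d=ctrl.get_image('side')[:,:,::-1]
P=T[:3,3]
for n,c,im in(('w',cam('wrist',T),w),('s',cam('scene'),s),('d',cam('side'),d)):
    u,v=proj(c,P)[0]; print(n,u,v); cv2.imwrite(f'pics/{n}4.png',im)
def cr(im,u,v,a,b,k): 
    u=int(np.clip(u,a,560-a));v=int(np.clip(v,b,420-b)); print(u-a,v-b); return cv2.resize(im[v-b:v+b,u-a:u+a],None,fx=k,fy=k,interpolation=cv2.INTER_CUBIC)
A=cr(s,*proj(cam('scene'),P)[0],66,75,3);B=cr(d,*proj(cam('side'),P)[0],66,75,3)
cv2.imwrite('pics/m4.png',np.hstack([A,B]))
E
```

```text
t: 15.77
ee_pos: [516.1, -124.8, 149.6]
orientation: [-0.189, 3.081, -0.488]
ft_force: [0.2, 0.1, -2.0]
width: 55.4
grasp_force: 30.0
[-0.08250061  0.38038821  1.95333843 -0.43814601  0.79430433 -1.46813252]
rot rv [ 0.    -0.003 -0.001] rows>= 0.0
lin before rot [-2.8  1.  -1.1]  lin after rot [-2.8  1.  -1.1] dist 3 world [2.7 1.7 0.7]
rot rv [-0. -0. -0.] rows>= 0.0
lin before rot [ 0.  21.6 66.6]  lin after rot [ 0.  21.6 66.6] dist 70 world [  0.   0. -70.]
w 285.99436961122353 246.83765094848056
s 317.65367357219145 157.63813743304306
d 270.52528959298064 224.34945067029363
251 82
204 149
```

View pics/m4.png

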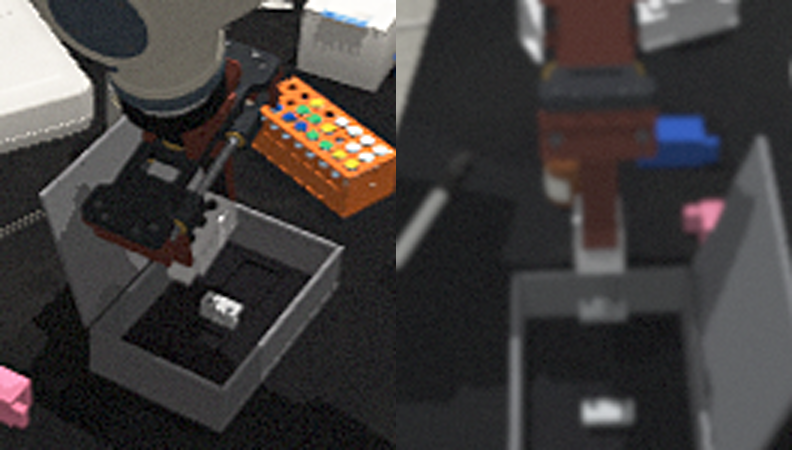

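The pictures show the gripper straddling case y, clear of the lid, with the block above the pocket and tilted tab-low over keeper_0 at crop (603,308). I descend.

```bash
python3 -m pendant '{"grip":[-1,-1,-1,-1,-1,-1],"linear":[[-2.8,6,16],[0,6,17],[0,6,17],[0,4.6,15.5],[0,0,0],[0,0,0]],"angular":[[0,0,0],[0,0,0],[0,0,0],[0,0,0],[0,0,0],[0,0,0]]}'
cat > avg.py <<'E'
from h import *
import sys
def rd(): return tool()
E
python3 - <<'E'
from h import *
seq([place(18,78,40,'a')])
E
python3 -m pendant '{"grip":[-1],"linear":[[0,0,0]],"angular":[[0,0,0]]}'
python3 - <<'E'
from h import *
seq([place(18,78,40,'a')])
E
python3 -m pendant '{"grip":[-1],"linear":[[0,0,0]],"angular":[[0,0,0]]}'
python3 - <<'E'
from h import *
seq([place(18,78,40,'a'),place(18,78,10,'a')])
E
```

```text
t: 16.42
ee_pos: [519.3, -120.6, 81.0]
orientation: [-0.197, 3.08, -0.488]
ft_force: [1.1, 0.4, -1.7]
width: 55.7
grasp_force: 30.0
rot rv [ 0.    -0.001  0.004] rows>= 0.0
lin before rot [ 0.9 -2.   1.4]  lin after rot [ 0.8 -2.   1.4] dist 3 world [-0.5 -2.5 -0.7]
t: 16.5
ee_pos: [520.3, -121.1, 82.2]
orientation: [-0.195, 3.077, -0.488]
ft_force: [-0.3, 0.6, -0.9]
width: 55.8
grasp_force: 30.0
rot rv [-0.001  0.001  0.003] rows>= 0.0
lin before rot [ 1.8 -1.2  2.4]  lin after rot [ 1.8 -1.2  2.4] dist 3 world [-1.6 -2.1 -1.9]
t: 16.58
ee_pos: [520.6, -121.4, 82.6]
orientation: [-0.194, 3.076, -0.488]
ft_force: [-0.2, 0.5, -1.6]
width: 55.8
grasp_force: 30.0
rot rv [-0.001  0.002  0.002] rows>= 0.0
lin before rot [ 2.1 -0.7  2.6]  lin after rot [ 2.1 -0.7  2.6] dist 3 world [-1.9 -1.7 -2.3]
rot rv [-0. -0. -0.] rows>= 0.0
lin before rot [ 0.   9.3 28.5]  lin after rot [ 0.   9.3 28.5] dist 30 world [  0.   0. -30.]
```

```bash
python3 -m pendant '{"grip":[-1,-1,-1,-1,-1,-1,-1],"linear":[[1.8,3,11],[0,3,11],[0,2.5,8.8],[0,0,0],[0,0,0],[0,0,0],[0,0,0]],"angular":[[0,0,0],[0,0,0],[0,0,0],[0,0,0],[0,0,0],[0,0,0],[0,0,0]]}'
python3 - <<'E'
from h import *
seq([place(18,78,10,'a')])
E
python3 -m pendant '{"grip":[-1,-1],"linear":[[0,0,0],[0,0,0]],"angular":[[0,0,0],[0,0,0]]}'
python3 - <<'E'
from h import *
seq([place(18,78,10,'a'),place(18,78,2,'a')])
o=ctrl.get_obs(); T=tool(o);np.save('T5.npy',T); w=ctrl.get_image('wrist')[:,:,::-1]; s=ctrl.get_image('side')[:,:,::-1];c=ctrl.get_image('scene')[:,:,::-1]
for n,i in zip('wds',(w,s,c)): cv2.imwrite(f'pics/{n}5.png',i)
E
```

```text
t: 17.17
ee_pos: [518.3, -123.6, 49.7]
orientation: [-0.193, 3.078, -0.488]
ft_force: [0.0, -0.6, -1.3]
width: 55.9
grasp_force: 30.0
rot rv [-0.    -0.     0.001] rows>= 0.0
lin before rot [-0.5  0.2 -0.7]  lin after rot [-0.5  0.2 -0.7] dist 1 world [0.4 0.5 0.6]
t: 17.33
ee_pos: [518.4, -123.5, 49.9]
orientation: [-0.193, 3.077, -0.488]
ft_force: [0.0, -0.5, -1.3]
width: 55.5
grasp_force: 30.0
rot rv [-0.001  0.     0.001] rows>= 0.0
lin before rot [-0.4  0.2 -0.5]  lin after rot [-0.4  0.2 -0.5] dist 1 world [0.3 0.4 0.4]
rot rv [-0. -0. -0.] rows>= 0.0
lin before rot [0.  2.5 7.6]  lin after rot [0.  2.5 7.6] dist 8 world [ 0.  0. -8.]
```

```bash
python3 -m pendant '{"grip":[-1,-1,-1,-1,-1],"linear":[[-0.4,1.2,2.5],[0,1,2.5],[0,0.6,2],[0,0,0],[0,0,0]],"angular":[[0,0,0],[0,0,0],[0,0,0],[0,0,0],[0,0,0]]}'
python3 - <<'E'
from h import *
seq([place(18,78,2,'a'),place(18,86,2,'a')])
E
python3 -m pendant '{"grip":[-1,-1,-1,-1,-1,-1],"linear":[[0,1.9,-0.6],[0,1.9,-0.6],[0,1.9,-0.6],[0,1.9,-0.6],[0,0,0],[0,0,0]],"angular":[[0,0,0],[0,0,0],[0,0,0],[0,0,0],[0,0,0],[0,0,0]]}'
python3 - <<'E'
from h import *
seq([place(18,86,2,'a'),place(12,86.3,1.5,'a'),place(6,86.6,1,'a'),place(0,87,.5,'a')])
E
```

```text
t: 17.9
ee_pos: [518.3, -123.0, 41.8]
orientation: [-0.193, 3.079, -0.488]
ft_force: [0.6, 1.3, -2.1]
width: 55.5
grasp_force: 30.0
rot rv [-0.    -0.001  0.002] rows>= 0.0
lin before rot [-0.5 -0.4 -0.5]  lin after rot [-0.5 -0.4 -0.5] dist 1 world [ 0.5 -0.1  0.5]
rot rv [-0. -0. -0.] rows>= 0.0
lin before rot [-0.   7.6 -2.5]  lin after rot [-0.   7.6 -2.5] dist 8 world [-1.   7.9  0. ]
t: 18.4
ee_pos: [517.5, -114.9, 42.1]
orientation: [-0.194, 3.078, -0.488]
ft_force: [-0.2, -0.3, -2.8]
width: 55.7
grasp_force: 30.0
rot rv [-0.     0.     0.002] rows>= 0.0
lin before rot [-0.2 -0.4 -0.1]  lin after rot [-0.2 -0.4 -0.1] dist 0 world [ 0.2 -0.3  0.3]
rot rv [-0.105 -0.     0.   ] rows>= 0.8
lin before rot [ 0.  -1.5  4.7]  lin after rot [ 0.  -2.   4.5] dist 5 world [ 0.4 -2.9 -4. ]
rot rv [-0.105 -0.    -0.   ] rows>= 0.8
lin before rot [-0.  -1.6  4.7]  lin after rot [-0.  -2.1  4.5] dist 5 world [ 0.3 -2.5 -4.3]
rot rv [-0.105  0.     0.   ] rows>= 0.8
lin before rot [ 0.  -1.5  4.8]  lin after rot [ 0.  -2.   4.6] dist 5 world [ 0.2 -2.  -4.6]
```

```bash
python3 -m pendant '{"grip":[-1,-1,-1,-1,-1,-1],"linear":[[0,-0.9,2.3],[0,-0.9,2.3],[0,-0.9,2.3],[0,-0.9,2.3],[0,0,0],[0,0,0]],"angular":[[-0.0525,0,0],[-0.0525,0,0],[-0.0525,0,0],[-0.0525,0,0],[0,0,0],[0,0,0]]}'
python3 - <<'E'
from h import *
seq([place(6,86.6,1,'a'),place(0,87,.5,'a')])
E
```

```text
t: 18.9
ee_pos: [518.1, -121.5, 33.9]
orientation: [-0.193, 3.125, -0.166]
ft_force: [0.1, 0.5, -1.1]
width: 55.8
grasp_force: 30.0
rot rv [-0.001 -0.001 -0.001] rows>= 0.0
lin before rot [-0.5  0.9 -0.2]  lin after rot [-0.5  0.9 -0.2] dist 1 world [0.4 1.  0.1]
rot rv [-0.105  0.     0.   ] rows>= 0.8
lin before rot [ 0.  -1.5  4.8]  lin after rot [ 0.  -2.   4.6] dist 5 world [ 0.2 -2.  -4.6]
```

```bash
python3 -m pendant '{"grip":[-1,-1,-1,-1,-1,-1],"linear":[[-0.3,-0.6,2.3],[0,-0.4,2.3],[0,0,0],[0,0,0],[0,0,0],[0,0,0]],"angular":[[-0.0525,0,0],[-0.0525,0,0],[0,0,0],[0,0,0],[0,0,0],[0,0,0]]}'
python3 - <<'E'
from h import *
seq([place(0,87,0,'a')])
E
```

```text
t: 19.4
ee_pos: [518.3, -121.4, 29.4]
orientation: [0.198, -3.134, 0.002]
ft_force: [-0.0, 0.2, -0.8]
width: 55.5
grasp_force: 30.0
rot rv [-0.001 -0.001  0.002] rows>= 0.0
lin before rot [-0.2 -1.2  0.4]  lin after rot [-0.2 -1.2  0.4] dist 1 world [ 0.4 -1.1 -0.4]
```

```bash
python3 -m pendant '{"grip":[-1,-1,-1,-1],"linear":[[0,-0.5,0.8],[0,0,0.7],[0,0,0],[0,0,0]],"angular":[[0,0,0],[0,0,0],[0,0,0],[0,0,0]]}'
python3 -m pendant '{"grip":[0.38,0.38,0.38,0.38,0.38,0.38,0.38],"linear":[[0,0,0],[0,0,0],[0,0,0],[0,0,0],[0,0,0],[0,0,0],[0,0,0]],"angular":[[0,0,0],[0,0,0],[0,0,0],[0,0,0],[0,0,0],[0,0,0],[0,0,0]]}'
python3 - <<'E'
from h import *
o=ctrl.get_obs(); T=tool(o);np.save('T6.npy',T); 
for n in('wrist','side','scene'): cv2.imwrite(f'pics/{n[0]}6{n}.png',ctrl.get_image(n)[:,:,::-1])
seq([place(0,87,0,'a')])
E
```

```text
t: 19.73
ee_pos: [518.7, -122.0, 28.4]
orientation: [0.197, -3.135, -0.0]
ft_force: [-1.9, 2.4, 5.5]
width: 55.5
grasp_force: 30.0
t: 20.32
ee_pos: [518.7, -122.5, 27.8]
orientation: [0.196, -3.135, -0.001]
ft_force: [0.8, 0.1, 0.2]
width: 60.4
grasp_force: 0.0
rot rv [ 0.    -0.001  0.001] rows>= 0.0
lin before rot [ 0.  -0.1 -1.1]  lin after rot [-0.  -0.1 -1.1] dist 1 world [ 0.  -0.1  1.1]
```

```bash
python3 -m pendant '{"grip":[0.38,0.38,0.38,0.38,0.6,0.6,0.6,0.6,0.6],"linear":[[0,0,-5],[0,0,-15],[0,0,-25],[0,0,-35],[0,0,-35],[0,0,-35],[0,0,-30],[0,0,0],[0,0,0]],"angular":[[0,0,0],[0,0,0],[0,0,0],[0,0,0],[0,0,0],[0,0,0],[0,0,0],[0,0,0],[0,0,0]]}'
cat > chk.py <<'E'
from h import *
def wells(img,c,pred,r=7,thr=.5):
    g=cv2.cvtColor(img,cv2.COLOR_BGR2GRAY).astype(float); out=[]
    for u,v in proj(c,pred):
        a,b=int(round(u)),int(round(v)); p=g[b-r:b+r+1,a-r:a+r+1]; t=p.min()+thr*(p.max()-p.min()); m=(p<t).astype(np.uint8)
        n,l,s,ce=cv2.connectedComponentsWithStats(m); k=min(range(1,n),key=lambda k:np.hypot(*(ce[k]-r)))
        out.append((a-r+ce[k][0],b-r+ce[k][1],s[k][4],p.min(),p.max()))
    return np.array(out)
def predwells(ypt):
    Cz=Ro.from_euler('z',CP[2]); return np.r_[CP[:2],0]+Cz.apply([[0,ypt-6+k,38] for k in(-17,0,17)])
E
python3 - <<'E'
from chk import *
o=ctrl.get_obs(); T=tool(o);np.save('T7.npy',T); im=ctrl.get_image('wrist')[:,:,::-1].copy(); cv2.imwrite('pics/w7.png',im)
c=cam('wrist',T); P=predwells(53); print(proj(c,P)); w=wells(im,c,P); print(w.round(1))
Cz=Ro.from_euler('z',CP[2])
for u in w: print(Cz.inv().apply(onplane(c,u[:2],38)-np.r_[CP[:2],0]).round(1))
v0,u0=[int(x) for x in proj(c,P)[1][::-1]]; a,b=max(0,u0-130),max(0,v0-80); print('crop',a,b)
cv2.imwrite('pics/m7.png',cv2.resize(im[b:b+180,a:a+260],None,fx=3,fy=3,interpolation=cv2.INTER_CUBIC))
E
```

```text
t: 21.22
ee_pos: [519.9, -122.8, 210.1]
orientation: [-0.196, 3.132, -0.002]
ft_force: [-0.3, -0.5, -0.8]
width: 70.1
grasp_force: 0.0
[[269.98727933 185.14160498]
 [285.82075036 185.1731752 ]
 [301.65687183 185.20540961]]
[[270.  185.   69.   40.  250. ]
 [286.  185.1  68.   38.  250. ]
 [301.9 185.1  67.   39.  250. ]]
[-0.2 30.  38. ]
[-0.1 47.2 38. ]
[-0.1 64.3 38. ]
crop 155 105
```

View pics/m7.png

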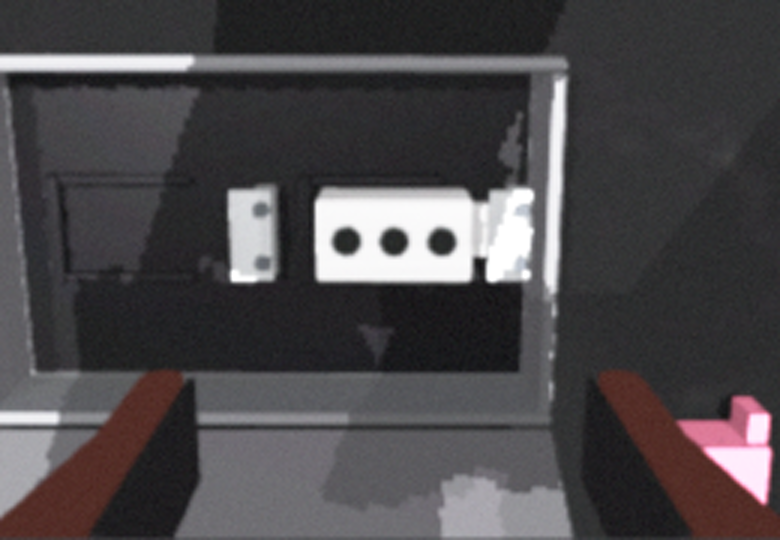

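Block_a sits exactly on its pocket point (wells at crop (346,241), (394,241), (442,241)), with its tab under the lip at (487,230). Now block_b.

```bash
cat > gb.py <<'E'
from h import *
p=np.load('rack.npy'); R=(Ro.from_euler('z',29.7,degrees=True)*Ro.from_euler('x',35,degrees=True)).as_matrix()
Rg=Ro.from_matrix(np.c_[R[:,1],R[:,0],-R[:,2]]); t=p[4:7]-10*R[:,2]
E
python3 - <<'E'
from gb import *
seq([(t+110*R[:,2],Rg),(t,Rg)])
E
```

```text
rot rv [-0.359  0.538  1.139] rows>= 10.5
lin before rot [-121.3  356.2   62.6]  lin after rot [195.6 248.6 213.3] dist 382 world [ 75.9 368.6 -62.5]
rot rv [-0.  0.  0.] rows>= 0.0
lin before rot [ -0.   0. 110.]  lin after rot [ -0.   0. 110.] dist 110 world [-31.3  54.8 -90.1]
```

```bash
python3 -m pendant '{"grip":[0.6,0.6,0.6,0.6,0.6,0.6,0.6,0.6,0.6,0.6,0.6,0.6],"linear":[[-10.1,29.7,5.2],[-10.1,29.7,5.2],[-10.1,29.7,5.2],[-10.1,29.7,5.2],[-10.1,29.7,5.2],[-10.1,29.7,5.2],[-10.1,29.7,5.2],[-10.1,29.7,5.2],[-10.1,29.7,5.2],[-10.1,29.7,5.2],[-10.1,29.7,5.2],[-10.1,29.7,5.2]],"angular":[[0,0,0],[0,0,0],[0,0,0],[0,0,0],[0,0,0],[0,0,0],[0,0,0],[0,0,0],[0,0,0],[0,0,0],[0,0,0],[0,0,0]]}'
python3 -m pendant '{"grip":[0.6,0.6,0.6,0.6,0.6,0.6,0.6,0.6,0.6,0.6,0.6,0.6],"linear":[[0,0,0],[0,0,0],[0,0,0],[0,0,0],[0,0,0],[0,0,0],[0,0,0],[0,0,0],[0,0,0],[0,0,0],[0,0,0],[0,0,0]],"angular":[[-0.0326,0.0489,0.1035],[-0.0326,0.0489,0.1035],[-0.0326,0.0489,0.1035],[-0.0326,0.0489,0.1035],[-0.0326,0.0489,0.1035],[-0.0326,0.0489,0.1035],[-0.0326,0.0489,0.1035],[-0.0326,0.0489,0.1035],[-0.0326,0.0489,0.1035],[-0.0326,0.0489,0.1035],[-0.0326,0.0489,0.1035],[0,0,0]]}'
python3 -m pendant '{"grip":[0.6,0.6],"linear":[[0,0,0],[0,0,0]],"angular":[[0,0,0],[0,0,0]]}'
python3 - <<'E'
from gb import *
import chk
print(ctrl.get_obs()['qpos']); seq([(t,Rg)])
T=tool(); im=ctrl.get_image('wrist')[:,:,::-1].copy(); c=cam('wrist',T); P=np.array([p[4:7]+k*R[:,0] for k in(-17,0,17)])
print(proj(c,P).round(1)); print(chk.wells(im,c,P,8).round(1))
E
```

```text
t: 22.27
ee_pos: [593.2, 247.3, 142.8]
orientation: [0.196, -3.131, 0.001]
ft_force: [-0.0, -0.1, -0.3]
width: 70.3
grasp_force: 0.0
t: 23.27
ee_pos: [592.7, 244.4, 142.2]
orientation: [-1.303, -2.223, -0.404]
ft_force: [-0.5, -0.1, -0.3]
width: 70.5
grasp_force: 0.0
t: 23.43
ee_pos: [594.0, 246.2, 144.6]
orientation: [-1.294, -2.235, -0.406]
ft_force: [-0.3, 0.0, 0.0]
width: 70.4
grasp_force: 0.0
[ 0.11732436  0.6706153   1.55054512  0.58851056  1.24960453 -0.68898153]
rot rv [-0.003  0.     0.002] rows>= 0.0
lin before rot [  0.4   0.8 108.8]  lin after rot [  0.3   0.5 108.8] dist 109 world [-30.6  54.7 -88.9]
[[265.9 203.2]
 [285.9 203.3]
 [305.9 203.3]]
[[265.1 202.6 124.   21.  242. ]
 [285.3 203.1 117.   27.  242. ]
 [305.5 203.  111.   26.  242. ]]
```

```bash
python3 -m pendant '{"grip":[0.6,0.6,0.6,0.6,0.6,0.6,0.6,0.6,0.6],"linear":[[0.4,0,25],[0,0,25],[0,0,22],[0,0,15],[0,0,12],[0,0,9],[0,0,0],[0,0,0],[0,0,0]],"angular":[[0,0,0],[0,0,0],[0,0,0],[0,0,0],[0,0,0],[0,0,0],[0,0,0],[0,0,0],[0,0,0]]}'
python3 - <<'E'
from gb import *
seq([(t,Rg)])
E
python3 -m pendant '{"grip":[-1,-1,-1,-1,-1,-1,-1,-1],"linear":[[0,0,0],[0,0,0],[0,0,0],[0,0,0],[0,0,0],[0,0,0],[0,0,0],[0,0,0]],"angular":[[0,0,0],[0,0,0],[0,0,0],[0,0,0],[0,0,0],[0,0,0],[0,0,0],[0,0,0]]}'
python3 - <<'E'
from gb import *
seq([(t,Rg)])
T=tool(); U=T.copy(); U[:3,3]+=[-20,-60,140]; print(T[:3,:3].T@(U[:3,3]-T[:3,3]))
seq([place(18,-18,110,'b',zc=20.5),place(18,-18,10,'b',zc=20.5)],U)
E
```

```text
t: 24.23
ee_pos: [564.5, 300.2, 58.1]
orientation: [-1.297, -2.234, -0.41]
ft_force: [0.4, 0.7, -0.2]
width: 70.2
grasp_force: 0.0
rot rv [0.    0.    0.001] rows>= 0.0
lin before rot [-0.5 -0.6  2.7]  lin after rot [-0.5 -0.6  2.7] dist 3 world [-1.1  0.7 -2.4]
t: 24.9
ee_pos: [564.2, 300.0, 58.0]
orientation: [-1.297, -2.234, -0.409]
ft_force: [1.3, -4.1, 6.0]
width: 55.2
grasp_force: 30.0
rot rv [ 0. -0.  0.] rows>= 0.0
lin before rot [-0.4 -0.2  2.6]  lin after rot [-0.4 -0.2  2.6] dist 3 world [-0.8  0.9 -2.3]
[  45.76730704  -47.08191329 -138.88357371]
rot rv [-0.804 -0.704  1.846] rows>= 17.1
lin before rot [-348.3 -239.  -185.2]  lin after rot [-70.1 416.3 185.9] dist 461 world [ -13.5 -458.5  -48.2]
rot rv [-0. -0. -0.] rows>= 0.0
lin before rot [ -0.  -30.9  95.1]  lin after rot [ -0.  -30.9  95.1] dist 100 world [   0.    0. -100.]
```

```bash
python3 -m pendant '{"grip":[-1,-1,-1,-1,-1,-1],"linear":[[0,0,-18],[6,-6,-25],[10,-10,-30],[15,-15,-33],[15,-16,-33],[0,0,0]],"angular":[[0,0,0],[0,0,0],[0,0,0],[0,0,0],[0,0,0],[0,0,0]]}'
python3 -m pendant '{"grip":[-1,-1,-1,-1,-1,-1,-1,-1,-1],"linear":[[0,0,0],[0,0,0],[0,0,0],[0,0,0],[0,0,0],[0,0,0],[0,0,0],[0,0,0],[0,0,0]],"angular":[[-0.0447,-0.0391,0.1026],[-0.0447,-0.0391,0.1026],[-0.0447,-0.0391,0.1026],[-0.0447,-0.0391,0.1026],[-0.0447,-0.0391,0.1026],[-0.0447,-0.0391,0.1026],[-0.0447,-0.0391,0.1026],[-0.0447,-0.0391,0.1026],[-0.0447,-0.0391,0.1026]]}'
python3 -m pendant '{"grip":[-1,-1,-1,-1,-1,-1,-1,-1,-1,-1,-1],"linear":[[0,0,0],[0,0,0],[0,0,0],[0,0,0],[0,0,0],[0,0,0],[0,0,0],[0,0,0],[0,0,0],[0,0,0],[0,0,0]],"angular":[[-0.0447,-0.0391,0.1026],[-0.0447,-0.0391,0.1026],[-0.0447,-0.0391,0.1026],[-0.0447,-0.0391,0.1026],[-0.0447,-0.0391,0.1026],[-0.0447,-0.0391,0.1026],[-0.0447,-0.0391,0.1026],[-0.0447,-0.0391,0.1026],[-0.0447,-0.0391,0.1026],[0,0,0],[0,0,0]]}'
python3 - <<'E'
from h import *
print(ctrl.get_obs()['qpos']);seq([place(18,-18,110,'b',zc=22),place(18,-18,10,'b',zc=22)])
E
```

```text
t: 25.4
ee_pos: [545.2, 239.3, 203.5]
orientation: [-1.298, -2.238, -0.415]
ft_force: [1.4, 0.4, -1.1]
width: 55.4
grasp_force: 30.0
t: 26.15
ee_pos: [543.0, 240.5, 196.9]
orientation: [-2.574, -1.555, -0.281]
ft_force: [0.0, 0.4, -2.0]
width: 55.2
grasp_force: 30.0
t: 27.07
ee_pos: [543.2, 241.1, 196.1]
orientation: [2.83, 0.217, 0.03]
ft_force: [-0.2, -0.9, -1.7]
width: 55.6
grasp_force: 30.0
[ 0.54164721  0.47067281  1.65850394 -0.30662252  1.15088971  2.10483108]
rot rv [-0.011 -0.006  0.028] rows>= 0.2
lin before rot [-82.2 417.8 178. ]  lin after rot [-69.3 418.  183. ] dist 462 world [ -12.6 -459.2  -44.9]
rot rv [-0. -0. -0.] rows>= 0.0
lin before rot [ -0.  -30.9  95.1]  lin after rot [ -0.  -30.9  95.1] dist 100 world [   0.    0. -100.]
```

```bash
python3 -m pendant '{"grip":[-1,-1,-1,-1,-1,-1,-1],"linear":[[0,0,0],[-5.33,32.15,14.1],[-5.33,32.15,14.1],[-5.33,32.15,14.1],[-5.33,32.15,14.1],[-5.33,32.15,14.1],[-5.33,32.15,14.1]],"angular":[[-0.011,-0.006,0.028],[0,0,0],[0,0,0],[0,0,0],[0,0,0],[0,0,0],[0,0,0]]}'
python3 -m pendant '{"grip":[-1,-1,-1,-1,-1,-1,-1,-1,-1,-1],"linear":[[-5.33,32.15,14.1],[-5.33,32.15,14.1],[-5.33,32.15,14.1],[-5.33,32.15,14.1],[-5.33,32.15,14.1],[-5.33,32.15,14.1],[-5.33,32.15,14.1],[0,0,0],[0,0,0],[0,0,0]],"angular":[[0,0,0],[0,0,0],[0,0,0],[0,0,0],[0,0,0],[0,0,0],[0,0,0],[0,0,0],[0,0,0],[0,0,0]]}'
python3 - <<'E'
from h import *
print(ctrl.get_obs()['qpos']);seq([place(18,-18,110,'b',zc=22),place(18,-18,40,'b',zc=22)])
E
```

```text
t: 27.65
ee_pos: [535.9, 26.7, 176.6]
orientation: [2.823, 0.174, 0.031]
ft_force: [0.1, 0.3, -0.7]
width: 55.5
grasp_force: 30.0
t: 28.48
ee_pos: [528.3, -218.7, 152.6]
orientation: [2.822, 0.169, 0.03]
ft_force: [0.1, -0.7, -2.1]
width: 55.7
grasp_force: 30.0
[-0.25756149  0.40666481  1.89867053 -0.42862669  0.76194577  1.49486576]
rot rv [ 0.001 -0.001 -0.004] rows>= 0.0
lin before rot [ 2.3 -0.8  1.2]  lin after rot [ 2.3 -0.8  1.2] dist 3 world [ 2.3  0.7 -1.3]
rot rv [-0. -0. -0.] rows>= 0.0
lin before rot [ -0.  -21.6  66.6]  lin after rot [ -0.  -21.6  66.6] dist 70 world [  0.   0. -70.]
```

```bash
python3 -m pendant '{"grip":[-1,-1,-1,-1,-1,-1,-1,-1,-1],"linear":[[1,-4.5,14],[0,-4.5,14],[0,-4.5,14],[0,-4.5,14],[0,-4,12],[0,0,0],[0,0,0],[0,0,0],[0,0,0]],"angular":[[0,0,0],[0,0,0],[0,0,0],[0,0,0],[0,0,0],[0,0,0],[0,0,0],[0,0,0],[0,0,0]]}'
python3 - <<'E'
from h import *
seq([place(18,-18,40,'b',zc=22),place(18,-18,10,'b',zc=22)])
E
```

```text
t: 29.23
ee_pos: [531.0, -218.7, 82.2]
orientation: [2.821, 0.169, 0.032]
ft_force: [0.5, -0.9, -1.5]
width: 55.7
grasp_force: 30.0
rot rv [ 0.002 -0.002 -0.005] rows>= 0.0
lin before rot [-0.3 -0.9  0.6]  lin after rot [-0.3 -0.9  0.6] dist 1 world [-0.4  0.6 -0.9]
rot rv [-0. -0. -0.] rows>= 0.0
lin before rot [-0.  -9.3 28.5]  lin after rot [-0.  -9.3 28.5] dist 30 world [  0.   0. -30.]
```

```bash
python3 -m pendant '{"grip":[-1,-1,-1,-1,-1,-1,-1],"linear":[[-0.3,-3.6,10],[0,-3.4,10],[0,-3.2,9],[0,0,0],[0,0,0],[0,0,0],[0,0,0]],"angular":[[0,0,-0.005],[0,0,0],[0,0,0],[0,0,0],[0,0,0],[0,0,0],[0,0,0]]}'
python3 - <<'E'
from chk import *
seq([place(18,-18,10,'b',zc=22),place(18,-18,2,'b',zc=22)])
# well check of held block: expected well positions in tool frame
o=ctrl.get_obs();T=tool(o); im=ctrl.get_image('wrist')[:,:,::-1].copy(); c=cam('wrist',T)
L=np.array([[0,k,8] for k in(-17,0,17)])@T[:3,:3].T+T[:3,3]; print(proj(c,L).round(1)); print(wells(im,c,L,8).round(1))
E
```

```text
t: 29.82
ee_pos: [530.1, -218.2, 50.6]
orientation: [2.821, 0.175, 0.029]
ft_force: [0.1, 0.6, -1.0]
width: 55.9
grasp_force: 30.0
rot rv [ 0.001 -0.001  0.   ] rows>= 0.0
lin before rot [ 0.5  0.1 -0.6]  lin after rot [ 0.5  0.1 -0.6] dist 1 world [0.5 0.2 0.6]
rot rv [-0. -0. -0.] rows>= 0.0
lin before rot [-0.  -2.5  7.6]  lin after rot [-0.  -2.5  7.6] dist 8 world [ 0.  0. -8.]
[[253.8 242.2]
 [283.5 242.2]
 [313.1 242.2]]
[[252.7 247.8  81.   42.  243. ]
 [283.8 247.9  79.   39.  255. ]
 [315.8 247.8  67.   41.  255. ]]
```

```bash
python3 - <<'E'
from chk import *
T=tool(); c=cam('wrist',T); im=ctrl.get_image('wrist')[:,:,::-1].copy()
for z in(-2,-6,-8,-10): print(z,proj(c,np.array([[0,k,z] for k in(-17,0,17)])@T[:3,:3].T+T[:3,3]).round(1).tolist())
L=np.array([[0,k,-6] for k in(-17,0,17)])@T[:3,:3].T+T[:3,3]; print(wells(im,c,L,9).round(1))
E
```

```text
-2 [[252.1, 248.9], [283.4, 248.9], [314.7, 248.9]]
-6 [[251.4, 251.8], [283.4, 251.8], [315.4, 251.8]]
-8 [[251.0, 253.3], [283.4, 253.3], [315.7, 253.3]]
-10 [[250.6, 254.8], [283.3, 254.8], [316.1, 254.9]]
[[251.5 253.3 282.   39.  240. ]
 [283.9 253.4 270.   36.  255. ]
 [316.5 253.4 257.   39.  239. ]]
```

The held block is where I assumed (22 mm, centred). I go down and slide the tab under the lip.

```bash
python3 -m pendant '{"grip":[-1,-1,-1,-1,-1],"linear":[[0.4,-1.1,2.4],[0,-0.9,2.4],[0,-0.5,2.2],[0,0,0],[0,0,0]],"angular":[[0,0,0],[0,0,0],[0,0,0],[0,0,0],[0,0,0]]}'
python3 - <<'E'
from h import *
seq([place(18,-18,2,'b',zc=22),place(18,-10,2,'b',zc=22)])
E
python3 -m pendant '{"grip":[-1,-1,-1,-1,-1,-1],"linear":[[0,-1.9,-0.6],[0,-1.9,-0.6],[0,-1.9,-0.6],[0,-1.9,-0.6],[0,0,0],[0,0,0]],"angular":[[0,0,0],[0,0,0],[0,0,0],[0,0,0],[0,0,0],[0,0,0]]}'
python3 - <<'E'
from h import *
seq([place(18,-10,2,'b',zc=22),place(12,-9.7,1.5,'b',zc=22),place(6,-9.4,1,'b',zc=22),place(0,-9,.5,'b',zc=22)])
E
```

```text
t: 30.33
ee_pos: [530.1, -217.9, 42.8]
orientation: [2.821, 0.176, 0.028]
ft_force: [-0.3, -0.6, -1.8]
width: 55.6
grasp_force: 30.0
rot rv [ 0.001 -0.     0.   ] rows>= 0.0
lin before rot [ 0.4  0.4 -0.3]  lin after rot [ 0.4  0.4 -0.3] dist 1 world [ 0.5 -0.2  0.4]
rot rv [-0. -0. -0.] rows>= 0.0
lin before rot [ 0.  -7.6 -2.5]  lin after rot [ 0.  -7.6 -2.5] dist 8 world [-1.   7.9  0. ]
t: 30.83
ee_pos: [529.3, -209.8, 43.1]
orientation: [2.821, 0.176, 0.029]
ft_force: [0.3, -0.0, -0.9]
width: 55.7
grasp_force: 30.0
rot rv [ 0.001 -0.001  0.001] rows>= 0.0
lin before rot [ 0.2  0.4 -0.1]  lin after rot [ 0.2  0.4 -0.1] dist 0 world [ 0.3 -0.3  0.2]
rot rv [0.105 0.    0.   ] rows>= 0.8
lin before rot [-0.   1.6  4.7]  lin after rot [-0.   2.1  4.5] dist 5 world [ 0.4 -3.  -3.9]
rot rv [ 0.105  0.    -0.   ] rows>= 0.8
lin before rot [0.  1.7 4.7]  lin after rot [0.  2.2 4.5] dist 5 world [ 0.3 -2.6 -4.3]
rot rv [ 0.105 -0.     0.   ] rows>= 0.8
lin before rot [-0.   1.6  4.8]  lin after rot [-0.   2.1  4.6] dist 5 world [ 0.3 -2.1 -4.6]
```

```bash
python3 -m pendant '{"grip":[-1,-1,-1,-1,-1,-1],"linear":[[0.2,1,2.3],[0,0.9,2.3],[0,1,2.3],[0,1,2.3],[0,0,0],[0,0,0]],"angular":[[0.0525,0,0],[0.0525,0,0],[0.0525,0,0],[0.0525,0,0],[0,0,0],[0,0,0]]}'
python3 -m pendant '{"grip":[-1,-1,-1,-1,-1,-1],"linear":[[0,0.9,2.3],[0,0.8,2.3],[0,0,0],[0,0,0],[0,0,0],[0,0,0]],"angular":[[0.0525,0,0],[0.0525,0,0],[0,0,0],[0,0,0],[0,0,0],[0,0,0]]}'
python3 - <<'E'
from h import *
seq([place(0,-9,0,'b',zc=22)])
E
```

```text
t: 31.33
ee_pos: [530.1, -216.7, 35.0]
orientation: [3.029, 0.186, 0.011]
ft_force: [0.3, 0.1, -2.0]
width: 55.4
grasp_force: 30.0
t: 31.83
ee_pos: [530.1, -217.2, 30.5]
orientation: [3.134, 0.196, -0.0]
ft_force: [0.2, -0.4, -1.0]
width: 55.8
grasp_force: 30.0
rot rv [0.002 0.    0.001] rows>= 0.0
lin before rot [0.3 0.7 0.5]  lin after rot [0.3 0.7 0.5] dist 1 world [ 0.4 -0.6 -0.5]
```

```bash
python3 -m pendant '{"grip":[-1,-1,-1,-1],"linear":[[0.2,0.5,0.7],[0,0,0.6],[0,0,0],[0,0,0]],"angular":[[0,0,0],[0,0,0],[0,0,0],[0,0,0]]}'
python3 -m pendant '{"grip":[0.38,0.38,0.38,0.38,0.38,0.38,0.38],"linear":[[0,0,0],[0,0,0],[0,0,0],[0,0,0],[0,0,0],[0,0,0],[0,0,0]],"angular":[[0,0,0],[0,0,0],[0,0,0],[0,0,0],[0,0,0],[0,0,0],[0,0,0]]}'
python3 -m pendant '{"grip":[0.38,0.38,0.38,0.38,0.38,0.38,0.38,0.38,0.38],"linear":[[0,0,-5],[0,0,-15],[-2,0,-25],[-4,0,-35],[-4,0,-35],[-4,0,-35],[0,0,-30],[0,0,0],[0,0,0]],"angular":[[0,0,0],[0,0,0],[0,0,0],[0,0,0],[0,0,0],[0,0,0],[0,0,0],[0,0,0],[0,0,0]]}'
python3 - <<'E'
from chk import *
o=ctrl.get_obs(); T=tool(o); im=ctrl.get_image('wrist')[:,:,::-1].copy(); c=cam('wrist',T); Cz=Ro.from_euler('z',CP[2])
for y in(53,-43):
    P=predwells(y); w=wells(im,c,P); print(proj(c,P).round(1).tolist(),w.round(1).tolist())
    for u in w: print(Cz.inv().apply(onplane(c,u[:2],38)-np.r_[CP[:2],0]).round(1))
s=ctrl.get_image('side')[:,:,::-1]
A=cv2.resize(im[60:260,150:430],None,fx=1.42,fy=1.42,interpolation=cv2.INTER_CUBIC);B=cv2.resize(s[190:370,170:370],None,fx=2,fy=2)
M=np.zeros((400,800,3),np.uint8);M[:A.shape[0],:A.shape[1]]=A;M[:360,400:]=B;cv2.imwrite('pics/m9.png',M)
E
```

```text
t: 32.17
ee_pos: [530.8, -217.9, 29.6]
orientation: [3.135, 0.195, 0.001]
ft_force: [-1.1, 2.9, 4.2]
width: 55.7
grasp_force: 30.0
t: 32.75
ee_pos: [530.7, -218.4, 29.2]
orientation: [3.135, 0.195, 0.001]
ft_force: [-0.1, -0.2, 0.6]
width: 60.4
grasp_force: 0.0
t: 33.5
ee_pos: [517.7, -220.5, 211.5]
orientation: [3.133, 0.195, 0.008]
ft_force: [-0.4, 0.2, -0.8]
width: 60.7
grasp_force: 0.0
[[209.0, 175.2], [193.1, 175.2], [177.2, 175.2]] [[208.6, 175.6, 54.0, 55.0, 255.0], [192.6, 175.6, 54.0, 47.0, 255.0], [176.8, 175.6, 56.0, 46.0, 255.0]]
[-0.5 30.4 38. ]
[-0.5 47.6 38. ]
[-0.5 64.5 38. ]
[[298.7, 175.2], [282.8, 175.2], [266.9, 175.2]] [[299.2, 174.9, 71.0, 26.0, 237.0], [283.7, 174.5, 80.0, 25.0, 235.0], [267.3, 174.5, 80.0, 20.0, 234.0]]
[  0.3 -66.6  38. ]
[  0.7 -49.9  38. ]
[  0.7 -32.4  38. ]
```

View pics/m9.png

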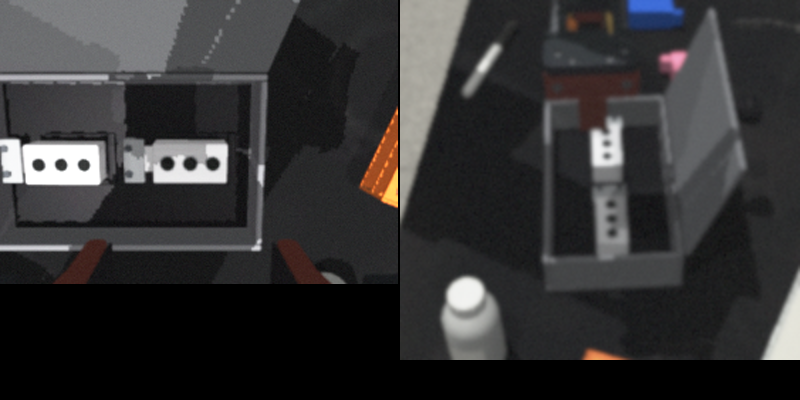

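Both blocks lie in their pockets with tabs under the lips: wells at picture (38–83,165) and (167–212,163), each within 1.5 mm of target. The lid is open, the bystanders still stand, and the gripper is clear above. I'm handing in.

```bash
python3 - <<'E'
from workcell import ctrl
print(ctrl.close_job())
E
```

```text
the job is handed in; nothing more can be done
None
```

I handed the job in at about 34 s: the lid is open on its stop, and both blocks are in their pockets, released, wells up, with tabs under the keeper lips (within about 1.5 mm of target by camera); the judge's verdict was not shown.

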